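# Pack the toolbox under its swing-up tray and stack the parts cases

## Robot

A 6-joint arm with a two-finger parallel gripper is mounted at the origin on the work surface. World frame = base frame: x ahead of the robot, y to its left, z up, the work surface at z = 0. Lengths are in mm, angles in rad, forces in N, time in s.
With the tool pointing down it reaches from about 350 to 875 mm from the base axis. Payload 4.2 kg.
Tool frame: the origin (TCP) lies midway between the tips of the shut fingers; the grasp point (between the pads) lies 19 mm behind it; z points along the fingers, y is the line along which they close (so a half turn about z gives the same grasp; the last joint's range is limited). The gripper opens to 87 mm and grips with 3 to 60 N. Pads are 19 mm wide; open, the fingers measure 117 mm over their backs; the gripper's body (75 mm by 190 mm) begins 51 mm behind the grasp point.
Start: joints at [-1.091, 0.385, 0.008, 0, -1.194, -0.259], TCP at [136.899, -609.801, 222.55] pointing down, gripper open.
Joint ranges: [-3.14, 3.14], [-1.21, 2.06], [-1.07, 1.41], [-3.16, 2.05], [-2.99, -0.16], [-3.1, 3.1]. Speed limits (rad/s): [2.79, 2.79, 3.14, 3.14, 3.14, 3.14].

## Interface

Orientations are given as a unit quaternion [w, x, y, z].
In Python, from rig import get_state, viewer, ticket, nets gives the robot as it stands. The module is installed in compiled form; this text tells all that it offers.
- The arm moves only by the shell command python3 -m crank 'ROWS' [OPENING]. ROWS is JSON, a list of rows, each an object of numbers: "tx", "ty", "tz": the shift along the tool's x, y, z normalised to -1 to 1, where 1 is 4 cm; "turn": the turn about the tool's z normalised to -1 to 1, where 1 is 6 degrees. In form: [{"tx": .., "ty": .., "tz": .., "turn": ..}, ...]. A call has 1 to 20 rows; each row shifts and turns the commanded pose from where the row before left it, along the tool's axes as they then stand; what a row does not reach is not made up. A row lasts 1/10 s, in which the tool goes at most 50 mm and 8.59 degrees, less where a joint would pass 70% of its speed; a pose out of reach is approached as far as the arm can. A call with a number of a shift or a turn outside -1 to 1 is refused whole. A call with a gripper value outside its range is refused whole. OPENING is the opening, from -1 (shut) to 1 (fully open), set as the call begins (- or left out, the last holds). The fingers move at their own pace and stop on an object; the grip force is fixed at half the most. Time passes only in rows, so rows that do not move let the fingers close. It gives the time, the measured TCP pose, the force, the opening and the grip force at its end, in the units of the state.
- get_state(): the state, without advancing time (a new reading comes with each control period).
- viewer.capture(name): name is "side" or "top" or "wrist"; returns the picture (420x560x3 uint8, blue, green, red); there is no depth.
- viewer.camera_info(name): a dict with "camera_matrix" (3x3 intrinsics, pixels), "rvec" (rotation vector, rad) and "tvec" (3), from world to camera coordinates, as OpenCV has them. Camera axes: x right, y down, z forward; pixel columns grow to the right and rows downward; lengths in mm; the calibration is good to about 2 mm. A picture is of the moment at which its call begins: read the wrist's pose just before it. camera_info takes no time and is no camera call; for the wrist camera it gives the pose at the moment of the call.
- ticket.job_done(): hands the job in; it is judged then, once.
Trained networks look in the newest picture that a camera, given by its name, has taken for a name from the list of things; names that differ only in an ending like _2 or _b are one class to them, and where a whole thing is asked for, a point or a joint stands for the part that bears it (a point fixed in the world has none). Each returns a list of dicts, best first, with "confidence" (0 to 1); they miss things now and then, are a little off and sometimes report something else, mostly with a low value. They report only what shows in the picture. A call takes as long as a camera call. They do not tell look-alikes from the thing itself.
- nets.spot_in(camera, thing): "at" ([x, y, z] in mm, in world coordinates, good to about 4 mm: the middle of the surface that is visible of it).
- nets.spot_point(camera, thing): "at" ([x, y, z] in mm, in world coordinates, good to about 4 mm: a listed point, or the origin of a listed thing).
The state is a dict: "time": time; "joint_positions": joint angles; "dq": joint speeds; "effort": joint torques, N m; "tcp_pos": TCP position; "tcp_rot": TCP orientation; "force": force on the tool from outside, world axes, zero at the start; "moment": the same for the moment, N m; "grip_width": finger opening in mm; "grasp_force": force on a finger pad.
Only numpy, scipy, OpenCV 4.12 (cv2) and the standard library are available. Lean on these libraries where they do the work, as an engineer would, in place of code of your own. Each camera call takes 0.05 s, during which the arm holds its last target. There are 200 camera calls.

## Task

Clear up after painting the vents: swing the toolbox's top tray fully up and back by its grip bar, put whichever of the tape roll, screw carton, scraper and filler tin are lying out into the compartment underneath, then bring the tray fully down again by hand, without letting it drop. Stack all the loose grey parts cases flat in one column on the fixed case, the one farthest ahead of the robot, long sides in line with its long sides and edges flush to within about a centimetre. Leave the can lid, brush, jar, bottle and mug where they are.

Things in the scene. Friction and masses are not known exactly. Their poses are not given: they have to be found in the camera images.
- toolbox: blue steel open-topped toolbox, fixed, 170 (x) x 240 (y) x 60 mm high. Origin: centre of its underside; x points to the side the tray swings to (away from the robot), y along its length, z up. A blue tray of the same outline lies on top and covers the compartment (tray underside 62 mm, rim 97 mm above the counter when down)
- compartment (a point): centre of the floor of the toolbox's compartment, 5 mm above the counter; the compartment is 160 (x) x 230 (y) mm inside and 55 mm deep, walls 5 mm thick. Axes parallel to the toolbox's
- tray_arm (a joint): angle q of the steel links carrying the tray: 0 = tray down on the box, 1.83 rad = fully up and back at its stop. Light friction, no spring: the tray (0.3 to 0.6 kg) falls back down if let go below about 0.8 rad, may stay where it is between 0.8 and 1.5, and beyond that sinks on to the stop and rests there
- tray_pivot (a point): axis on which the tray's links turn, fixed in the toolbox at x 45, z 32 mm, along its y. The tray stays level; each of its points moves on an arc of radius 130 mm: at angle q it is displaced 0.130*(cos 0.436 - cos(0.436+q)) m along toolbox x and 0.130*(sin(0.436+q) - sin 0.436) m up (0.20 m back, 45 mm up at the stop)
- tray_handle (a point): centre of the tray's black grip bar, 14 (x) x 100 (y) x 14 mm, along the toolbox's y; with the tray down it is at toolbox x -30, y 0, z 132 mm. A steel post under each end (45 mm either side of the middle), open space between; the tray's floor is 66 mm below the bar's centre. Axes parallel to the toolbox's
- tape_mid (a point): roll of masking tape lying flat, tan, 62 mm diameter, 20 mm high; to be packed; may be absent. The point is its centre, half-way up; z is its axis
- carton_mid (a point): small brown cardboard screw carton with a pale strip on top, 60 (x) x 40 (y) x 28 mm high, closed; to be packed; may be absent. The point is its centre; x along its length
- scraper_mid (a point): short paint scraper lying flat: wooden handle 55 (x) x 20 (y) x 18 mm high, and a thin steel blade 36 mm wide reaching 55 mm beyond the point along +x (83 mm long overall); to be packed; may be absent. The point is the centre of the handle, 9 mm above its underside
- tin_mid (a point): round filler tin standing upright, bare metal with a paper band, 50 mm diameter, 42 mm high; to be packed; may be absent. The point is its centre; z is its axis
- base_case_mid (a point): the bottom case of the column: same look and size as the other cases (84 x 50 x 36 mm) but heavy and fixed, the one farthest ahead of the robot (greatest x). The point is its centre, half-way up; x along its length
- case_a_mid (a point): closed grey plastic parts case, 84 (x) x 50 (y) x 36 mm high, flat top and bottom, black seam, two small steel latches on a long side; loose; 0.11 to 0.23 kg; may be absent. The point is its centre, half-way up; x along its length, z up
- case_b_mid (a point): closed grey plastic parts case, 84 (x) x 50 (y) x 36 mm high, flat top and bottom, black seam, two small steel latches on a long side; loose; 0.11 to 0.23 kg; may be absent. The point is its centre, half-way up; x along its length, z up
- case_c_mid (a point): closed grey plastic parts case, 84 (x) x 50 (y) x 36 mm high, flat top and bottom, black seam, two small steel latches on a long side; loose; 0.11 to 0.23 kg; may be absent. The point is its centre, half-way up; x along its length, z up
- can_lid: round steel can lid lying flat, bystander, 106 mm diameter, 6 mm high; origin at its underside
- brush: paint brush lying on the counter, bystander; origin at its underside
- jar: small jar with a lid, bystander, 56 mm diameter, 70 mm high; origin at its underside
- spray_can: bottle with a cap, bystander, 56 mm diameter, 170 mm high; origin at its underside
- cup: mug, bystander, 76 mm diameter, 85 mm high; origin at its underside
Things that resemble listed ones, but are neither listed nor needed, are in the scene too. What is shaped like the part that bears carton_mid but blue or green is not meant. Leave any green or yellow look-alike of the part that bears base_case_mid alone.

How it is judged (in metres and radians):
On the way, in this order (a step that is already met when the one before it is completed fails the run):
1. the tray is swung fully up and back (value of joint tray_arm above 1.7 rad), for 0.2 s.
2. all the things to pack are in the compartment, the tray still open (value of joint tray_arm above 1.5 rad and x of tape_mid in the frame of toolbox between -0.08 and 0.08 m and y of tape_mid in the frame of toolbox between -0.115 and 0.115 m and z of tape_mid in the frame of toolbox between 0 and 0.055 m and x of carton_mid in the frame of toolbox between -0.08 and 0.08 m and y of carton_mid in the frame of toolbox between -0.115 and 0.115 m and z of carton_mid in the frame of toolbox between 0 and 0.055 m and x of scraper_mid in the frame of toolbox between -0.08 and 0.08 m and y of scraper_mid in the frame of toolbox between -0.115 and 0.115 m and z of scraper_mid in the frame of toolbox between 0 and 0.055 m and x of tin_mid in the frame of toolbox between -0.08 and 0.08 m and y of tin_mid in the frame of toolbox between -0.115 and 0.115 m and z of tin_mid in the frame of toolbox between 0 and 0.055 m), for 0.2 s.
3. the tray is down on the box (value of joint tray_arm below 0.05 rad), for 0.2 s.
At the end, for the whole second after the job is handed in: The tray is fully down (within 0.05 rad), every present tape roll, carton, scraper and tin lies in the compartment under it, and every present loose case stands level in one column on the fixed case, centred on it within 12 mm along each of its sides and in line within 0.15 rad (value of joint tray_arm below 0.05 rad and x of tape_mid in the frame of toolbox between -0.08 and 0.08 m and y of tape_mid in the frame of toolbox between -0.115 and 0.115 m and z of tape_mid in the frame of toolbox between 0 and 0.055 m and x of carton_mid in the frame of toolbox between -0.08 and 0.08 m and y of carton_mid in the frame of toolbox between -0.115 and 0.115 m and z of carton_mid in the frame of toolbox between 0 and 0.055 m and x of scraper_mid in the frame of toolbox between -0.08 and 0.08 m and y of scraper_mid in the frame of toolbox between -0.115 and 0.115 m and z of scraper_mid in the frame of toolbox between 0 and 0.055 m and x of tin_mid in the frame of toolbox between -0.08 and 0.08 m and y of tin_mid in the frame of toolbox between -0.115 and 0.115 m and z of tin_mid in the frame of toolbox between 0 and 0.055 m and x of case_a_mid in the frame of base_case_mid between -0.012 and 0.012 m and y of case_a_mid in the frame of base_case_mid between -0.012 and 0.012 m and z of each of case_a_mid, case_b_mid, case_c_mid in the frame of base_case_mid above 0.03 m and angle between the x axis of each of case_a_mid, case_b_mid, case_c_mid and the x axis of base_case_mid, either way round below 0.15 rad and angle between each of case_a_mid, case_b_mid, case_c_mid's own z axis and vertical below 0.1 rad and x of case_b_mid in the frame of base_case_mid between -0.012 and 0.012 m and y of case_b_mid in the frame of base_case_mid between -0.012 and 0.012 m and x of case_c_mid in the frame of base_case_mid between -0.012 and 0.012 m and y of case_c_mid in the frame of base_case_mid between -0.012 and 0.012 m); the robot touches nothing.
It fails at once if a bystander is moved more than 3 cm (distance of any of can_lid, brush, jar, spray_can, cup from where it was at the start of the episode above 0.03 m).
It fails at once if the tray is let drop (it swings down faster than 3.5 rad/s) (velocity of joint tray_arm below -3.5 rad/s).
Of tape, carton, scraper, tin only 2 to 4 are there at a start; the rules pass over those that are not, and their reading is None.
Of case_a, case_b, case_c only 2 to 3 are there at a start; the rules pass over those that are not, and their reading is None.
At some moment in a run one of tape, carton, scraper, tin may be knocked a few centimetres aside while the robot is not near it.
It also fails if it takes over 210 s, if anything falls off the work surface, if the arm or the gripper's body presses on something with over 40 N, if the wrist force passes 120 N, or if a joint passes its speed limit or range.

## Working session

There is one attempt and no reset: what is moved stays moved. The work goes in short steps, Python scripts to look and compute and a shell command to move; the robot and the scene stay as the last step left them, time stands still between calls to the robot, and variables do not carry over. Pictures are saved under pics/ and viewed, at most 14 in all, crops included, and the job is handed in when it is done.

```bash
mkdir -p pics && ls && cat > h.py <<'E'
from rig import get_state, viewer, ticket, nets
import numpy as np, cv2
from scipy.spatial.transform import Rotation as R
def cap(n,f):
    im=viewer.capture(n); cv2.imwrite('pics/'+f+'.png',im); return im
def st():
    s=get_state(); q=s['tcp_rot']; M=R.from_quat([q[1],q[2],q[3],q[0]]).as_matrix()
    print('t',round(s['time'],2),'tcp',np.round(s['tcp_pos'],1),'x',np.round(M[:,0],3),'y',np.round(M[:,1],3),'z',np.round(M[:,2],3),'w',round(s['grip_width'],1),'F',np.round(s['force'],1),'gf',s['grasp_force'])
    return s,M
def to(x,y,z,yaw=None):
    """total tool shift in units (1=4cm), turn in units of 6deg; yaw=desired tool-y axis direction (deg in world, mod 180)"""
    s,M=st(); d=np.array([x,y,z])-s['tcp_pos']; u=M.T@d/40
    print('shift units',np.round(u,2))
    if yaw is not None:
        c=np.degrees(np.arctan2(M[1,1],M[0,1])); e=(yaw-c+90)%180-90
        print('yaw now',round(c,1),'turn units (world ccw %.1f deg)'%e, round(-e/6 if M[2,2]<0 else e/6,2),'J6',round(s['joint_positions'][5],2))
def pix(cam,u,v,z):
    i=viewer.camera_info(cam);K=np.array(i['camera_matrix']);Rm=cv2.Rodrigues(np.array(i['rvec'],float))[0];t=np.array(i['tvec'],float).ravel()
    d=Rm.T@np.linalg.inv(K)@[u,v,1]; c=-Rm.T@t
    return c+d*(z-c[2])/d[2]
def proj(cam,p):
    i=viewer.camera_info(cam); return cv2.projectPoints(np.array(p,float).reshape(-1,1,3),np.array(i['rvec'],float),np.array(i['tvec'],float),np.array(i['camera_matrix'],float),None)[0].reshape(-1,2)
E
python3 - <<'E'
from h import *
st()
a=cap('top','top0'); b=cap('side','side0')
for c in ('top','side'):
  for n in ['toolbox','tray_handle','tape_mid','carton_mid','scraper_mid','tin_mid','base_case_mid','can_lid','brush','jar','spray_can','cup']:
    r=nets.spot_point(c,n)
    print(c,n,[(round(d['confidence'],2),np.round(d['at']).astype(int).tolist(),np.round(proj(c,d['at'])[0]).astype(int).tolist()) for d in r if d['confidence']>.15][:6])
E
```

```text
pics
t 0.0 tcp [ 136.8 -609.2  221.4] x [-0.976 -0.219  0.   ] y [-0.219  0.976  0.002] z [-0.001  0.002 -1.   ] w 87.0 F [ 0.4  0.2 -0.4] gf 0.0
top toolbox [(0.64, [488, 144, -2], [243, 220])]
top tray_handle [(0.85, [458, 135, 134], [242, 228])]
top tape_mid [(0.53, [458, 134, 134], [242, 227]), (0.4, [756, 54, 1], [272, 134])]
top carton_mid [(0.59, [336, -60, 16], [310, 271]), (0.58, [302, -165, 15], [345, 283]), (0.54, [422, -123, 16], [331, 242])]
top scraper_mid []
top tin_mid [(0.59, [530, -220, 22], [363, 206])]
top base_case_mid [(0.86, [648, -221, 18], [363, 168]), (0.73, [532, -224, 17], [364, 206]), (0.66, [761, -133, 16], [333, 131]), (0.64, [518, -434, 21], [434, 210])]
top can_lid [(0.59, [757, 53, -1], [273, 134])]
top brush [(0.74, [306, -336, -3], [401, 281])]
top jar [(0.59, [655, -331, -1], [397, 166])]
top spray_can [(0.79, [512, 446, 2], [144, 212])]
top cup []
side toolbox [(0.94, [490, 140, 2], [290, 284]), (0.49, [527, -117, 17], [277, 221])]
side tray_handle [(0.68, [459, 133, 131], [306, 235]), (0.62, [422, -124, 14], [316, 222]), (0.18, [485, 143, 2], [292, 284])]
side tape_mid []
side carton_mid [(0.78, [310, -164, 12], [355, 217]), (0.61, [336, -57, 14], [349, 236]), (0.48, [418, -124, 14], [317, 222]), (0.47, [650, -222, 13], [236, 202])]
side scraper_mid [(0.67, [751, 52, -1], [184, 259])]
side tin_mid [(0.59, [528, -222, 21], [278, 201])]
side base_case_mid [(0.74, [516, -436, 22], [284, 170]), (0.63, [648, -224, 14], [237, 202]), (0.62, [756, -131, 16], [194, 216]), (0.23, [427, -332, 16], [312, 187])]
side can_lid [(0.91, [752, 54, -2], [184, 260]), (0.3, [618, 438, 4], [217, 382])]
side brush [(0.91, [307, -335, 3], [350, 191]), (0.65, [654, -337, -2], [239, 189])]
side jar [(0.69, [659, -335, 0], [237, 189])]
side spray_can [(0.67, [515, 444, 1], [274, 387])]
side cup [(0.63, [619, 442, 2], [217, 384])]
```

View pics/top0.png

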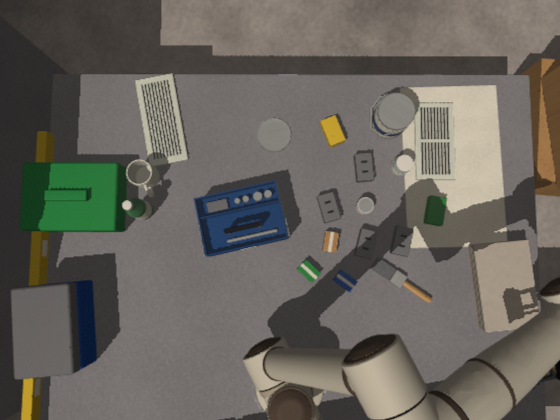

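View pics/side0.png

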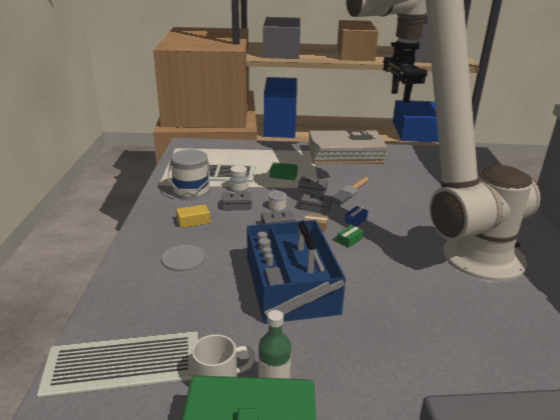

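The scene is laid out as follows:
- The toolbox is at top (242,218), with the brown carton at (331,240) and the tin at (366,205).
- There are four grey cases, at (364,166), (329,206), (366,242) and (400,240). The first is the farthest, so it is the base.
- The yellow case at (333,131) and the green one at (435,208) are look-alikes.

I'll zoom in next.

```bash
python3 - <<'E'
from h import *
a=cv2.imread('pics/top0.png')[110:310,185:465]
cv2.imwrite('pics/top0z.png',cv2.resize(a,(800,571),interpolation=cv2.INTER_CUBIC))
for c in ('top','side'):
  for n in ['case_a_mid','scraper_mid','tape_mid']:
    r=nets.spot_point(c,n) if c=='side' or 1 else 0
    print(c,n,[(round(d['confidence'],2),np.round(d['at']).astype(int).tolist()) for d in r if d['confidence']>.1][:8])
E
```

```text
top case_a_mid [(0.57, [424, -336, 20])]
top scraper_mid []
top tape_mid [(0.53, [458, 134, 134]), (0.4, [756, 54, 1])]
side case_a_mid [(0.6, [426, -332, 16])]
side scraper_mid [(0.67, [751, 52, -1])]
side tape_mid []
```

View pics/top0z.png

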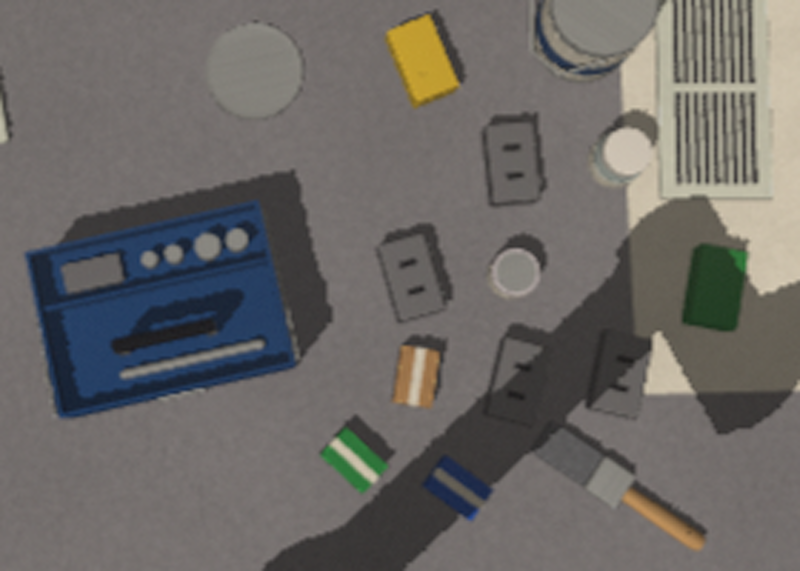

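```bash
python3 - <<'E'
from h import *
s=280/800
f=lambda u,v,z: pix('top',185+u*s,110+v*s*200/571/s if 0 else 110+v*200/571,z)
C=[f(*p,97) for p in [(28,253),(262,203),(298,365),(62,415)]]
print(np.round(C,0)); print('ctr',np.mean(C,0))
e=C[0]-C[1]; print(np.degrees(np.arctan2(e[1],e[0])),np.linalg.norm(e)); e=C[3]-C[2]; print(np.degrees(np.arctan2(e[1],e[0])))
e=C[1]-C[2]; print(np.degrees(np.arctan2(e[1],e[0]))+90,np.linalg.norm(e)); e=C[0]-C[3]; print(np.degrees(np.arctan2(e[1],e[0]))+90)
h=[f(115,346,139),f(214,324,139)]; e=h[0]-h[1]; print('handle',np.mean(h,0),np.degrees(np.arctan2(e[1],e[0])),np.linalg.norm(e))
to(458,135,260,90+12)
K=viewer.camera_info('wrist'); print(K)
E
```

```text
[[542. 272.  97.]
 [594.  39.  97.]
 [431.   2.  97.]
 [381. 235.  97.]]
ctr [487.12834411 137.14499951  97.        ]
102.36049487795017 239.47055265844622
102.15554654075952
102.64767278450012 166.30668296481986
102.97399253768269
handle [458.31193763 131.29491813 139.        ] 102.76038511584024 97.54686526210828
t 1.6 tcp [ 136.9 -609.8  222.5] x [-0.976 -0.219 -0.   ] y [-0.219  0.976  0.   ] z [-0.  0. -1.] w 87.1 F [0.3 0.  1.1] gf 0.0
shift units [-11.91  16.41  -0.94]
yaw now 102.7 turn units (world ccw -0.7 deg) 0.11 J6 -0.26
{'camera_matrix': array([[316.81748477,   0.        , 279.82250424],
       [  0.        , 316.81748477, 212.55618504],
       [  0.        ,   0.        ,   1.        ]]), 'rvec': array([-1.83483811, -2.29240873, -0.34215283]), 'tvec': array([623.4824813 , -35.10197718, 392.42222083])}
```

```bash
python3 -m crank '[{"tx":-0.81,"ty":0.63,"tz":-0.27},{"tx":-0.81,"ty":0.63,"tz":-0.27},{"tx":-0.81,"ty":0.63,"tz":-0.27},{"tx":-0.81,"ty":0.63,"tz":-0.27},{"tx":-0.81,"ty":0.63,"tz":-0.27},{"tx":-0.81,"ty":0.63,"tz":-0.27},{"tx":-0.81,"ty":0.63,"tz":-0.27},{"tx":-0.81,"ty":0.63,"tz":-0.27},{"tx":-0.81,"ty":0.63,"tz":-0.27},{"tx":-0.81,"ty":0.63,"tz":-0.27},{"tx":-0.81,"ty":0.63,"tz":-0.27},{"tx":-0.81,"ty":0.63,"tz":-0.27},{},{},{}]' 1
python3 - <<'E'
from h import *
to(458.5,133,220,12.4)
cap('wrist','w0'); cap('top','top1')
for c,ns in (('wrist',['case_a_mid','tin_mid','carton_mid','scraper_mid','tape_mid']),('top',['tape_mid','scraper_mid'])):
  for n in ns:
    r=nets.spot_point(c,n)
    print(c,n,[(round(d['confidence'],2),np.round(d['at']).astype(int).tolist(),np.round(proj(c,d['at'])[0]).astype(int).tolist()) for d in r if d['confidence']>.15][:6])
E
```

```text
t 1.6 tcp [ 136.9 -609.8  222.5] x [-0.976 -0.219 -0.   ] y [-0.219  0.976  0.   ] z [-0.  0. -1.] w 87.1 F [0.3 0.  1.1] gf 0.0
shift units [-11.91  16.36   0.06]
yaw now 102.7 turn units (world ccw 89.7 deg) -14.96 J6 -0.26
wrist case_a_mid []
wrist tin_mid []
wrist carton_mid []
wrist scraper_mid []
wrist tape_mid []
top tape_mid [(0.37, [308, -334, -5], [400, 281])]
top scraper_mid []invalid input at $[0]: expected keys tx, ty, tz, turn
```

View pics/w0.png

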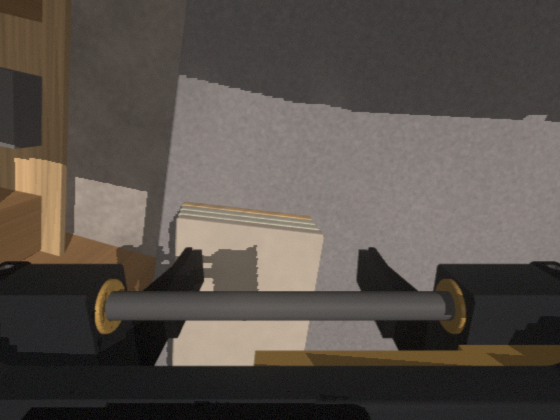

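The move was refused because every row needs all four keys. The picture was therefore taken at the start pose and shows only a paper stack at (250,290). I'll send the move again.

```bash
python3 -m crank '[{"tx":-0.81,"ty":0.63,"tz":-0.27,"turn":0},{"tx":-0.81,"ty":0.63,"tz":-0.27,"turn":0},{"tx":-0.81,"ty":0.63,"tz":-0.27,"turn":0},{"tx":-0.81,"ty":0.63,"tz":-0.27,"turn":0},{"tx":-0.81,"ty":0.63,"tz":-0.27,"turn":0},{"tx":-0.81,"ty":0.63,"tz":-0.27,"turn":0},{"tx":-0.81,"ty":0.63,"tz":-0.27,"turn":0},{"tx":-0.81,"ty":0.63,"tz":-0.27,"turn":0},{"tx":-0.81,"ty":0.63,"tz":-0.27,"turn":0},{"tx":-0.81,"ty":0.63,"tz":-0.27,"turn":0},{"tx":-0.81,"ty":0.63,"tz":-0.27,"turn":0},{"tx":-0.81,"ty":0.63,"tz":-0.27,"turn":0},{"tx":0,"ty":0,"tz":0,"turn":0},{"tx":0,"ty":0,"tz":0,"turn":0}]' 1
python3 - <<'E'
from h import *
to(458.5,133,220,12.4)
cap('wrist','w1'); cap('top','top1')
for c,ns in (('wrist',['case_a_mid','tin_mid','carton_mid','scraper_mid','tape_mid']),('top',['tape_mid','scraper_mid'])):
  for n in ns:
    r=nets.spot_point(c,n)
    print(c,n,[(round(d['confidence'],2),np.round(d['at']).astype(int).tolist(),np.round(proj(c,d['at'])[0]).astype(int).tolist()) for d in r if d['confidence']>.15][:6])
E
```

```text
time: 3.45
tcp_pos: [450.4, -228.8, 352.2]
tcp_rot: [0.0, -0.111, 0.994, 0.0]
force: [-0.2, -0.1, -0.8]
grip_width: 86.9
grasp_force: 0.0
t 3.45 tcp [ 450.4 -228.8  352.2] x [-0.975 -0.221 -0.   ] y [-0.221  0.975  0.   ] z [ 0.  0. -1.] w 86.9 F [-0.2 -0.1 -0.8] gf 0.0
shift units [-2.2   8.78  3.31]
yaw now 102.8 turn units (world ccw 89.6 deg) -14.94 J6 -1.2
wrist case_a_mid [(0.64, [425, -335, 15], [216, 139])]
wrist tin_mid [(0.74, [532, -224, 20], [272, 220])]
wrist carton_mid [(0.9, [308, -162, 17], [345, 86]), (0.77, [422, -121, 15], [350, 168]), (0.57, [333, -57, 13], [407, 120])]
wrist scraper_mid [(0.38, [488, 143, 1], [484, 236])]
wrist tape_mid []
top tape_mid []
top scraper_mid []
```

View pics/w1.png

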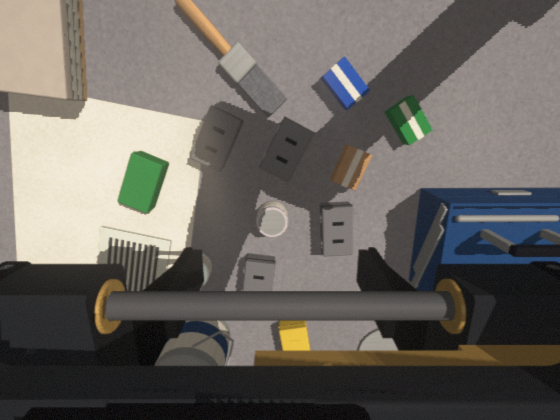

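The picture shows the tin at (272,220), the brown carton at (350,168), the loose cases at (217,139), (288,150) and (337,230), and the base case at (260,272). There is no tape or scraper, so I'm going to the tray bar.

```bash
python3 -m crank '[{"tx":-0.22,"ty":0.88,"tz":0.33,"turn":0},{"tx":-0.22,"ty":0.88,"tz":0.33,"turn":0},{"tx":-0.22,"ty":0.88,"tz":0.33,"turn":0},{"tx":-0.22,"ty":0.88,"tz":0.33,"turn":0},{"tx":-0.22,"ty":0.88,"tz":0.33,"turn":0},{"tx":-0.22,"ty":0.88,"tz":0.33,"turn":0},{"tx":-0.22,"ty":0.88,"tz":0.33,"turn":0},{"tx":-0.22,"ty":0.88,"tz":0.33,"turn":0},{"tx":-0.22,"ty":0.88,"tz":0.33,"turn":0},{"tx":-0.22,"ty":0.88,"tz":0.33,"turn":0},{"tx":0,"ty":0,"tz":0,"turn":-1},{"tx":0,"ty":0,"tz":0,"turn":-1},{"tx":0,"ty":0,"tz":0,"turn":-1},{"tx":0,"ty":0,"tz":0,"turn":-1},{"tx":0,"ty":0,"tz":0,"turn":-1},{"tx":0,"ty":0,"tz":0,"turn":-1},{"tx":0,"ty":0,"tz":0,"turn":-1},{"tx":0,"ty":0,"tz":0,"turn":-1}]'
python3 -m crank '[{"tx":0,"ty":0,"tz":0,"turn":-1},{"tx":0,"ty":0,"tz":0,"turn":-1},{"tx":0,"ty":0,"tz":0,"turn":-1},{"tx":0,"ty":0,"tz":0,"turn":-1},{"tx":0,"ty":0,"tz":0,"turn":-1},{"tx":0,"ty":0,"tz":0,"turn":-1},{"tx":0,"ty":0,"tz":0,"turn":-1},{"tx":0,"ty":0,"tz":0,"turn":0},{"tx":0,"ty":0,"tz":0,"turn":0}]'
python3 - <<'E'
from h import *
cap('wrist','w2')
r=nets.spot_point('wrist','tray_handle'); print([(d['confidence'],d['at']) for d in r][:2])
to(458.5,133,113,12.4)
E
```

```text
time: 5.7
tcp_pos: [458.9, 132.9, 220.2]
tcp_rot: [0.0, -0.507, 0.862, -0.0]
force: [0.0, -0.6, -0.4]
grip_width: 87.3
grasp_force: 0.0
time: 6.6
tcp_pos: [458.8, 133.0, 220.2]
tcp_rot: [-0.0, 0.78, -0.626, -0.0]
force: [0.6, -0.8, 0.3]
grip_width: 87.2
grasp_force: 0.0
[(0.91, [456.3, 131.2, 132.1])]
t 6.7 tcp [458.8 133.  220.2] x [ 0.217 -0.976 -0.   ] y [-0.976 -0.217 -0.   ] z [ 0.  0. -1.] w 87.0 F [ 0.2 -0.4 -0.3] gf 0.0
shift units [-0.    0.01  2.68]
yaw now -167.4 turn units (world ccw -0.2 deg) 0.03 J6 -0.4
```

View pics/w2.png

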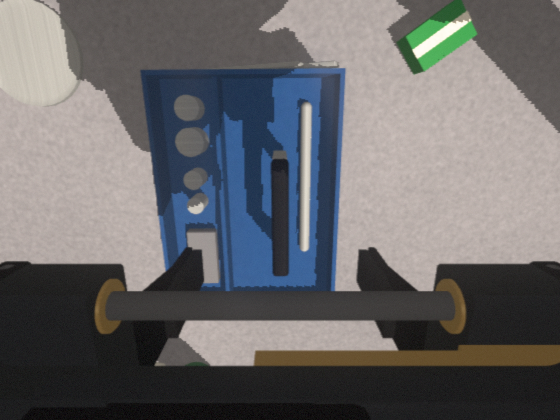

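The bar is centred between the fingers at column 280, rows 158–276, and lies parallel to them. A pale square rod to its right at column 305 lies in the tray. I'll check the middle along the bar and then descend.

```bash
python3 - <<'E'
from h import *
print(pix('wrist',280,160,139),pix('wrist',280,276,139), pix('wrist',305,103,75),pix('wrist',305,250,75))
E
python3 -m crank '[{"tx":0,"ty":0,"tz":0.6,"turn":0},{"tx":0,"ty":0,"tz":0.6,"turn":0},{"tx":0,"ty":0,"tz":0.5,"turn":0},{"tx":0,"ty":0,"tz":0.5,"turn":0},{"tx":0,"ty":0,"tz":0.45,"turn":0},{"tx":0,"ty":0,"tz":0,"turn":0}]' 
python3 -m crank '[{"tx":0,"ty":0,"tz":0,"turn":0},{"tx":0,"ty":0,"tz":0,"turn":0},{"tx":0,"ty":0,"tz":0,"turn":0},{"tx":0,"ty":0,"tz":0,"turn":0},{"tx":0,"ty":0,"tz":0,"turn":0},{"tx":0,"ty":0,"tz":0,"turn":0}]' -1
python3 - <<'E'
from h import *
st()
x0=0
q=np.linspace(0,1.83,21)
X=130*(np.cos(.436)-np.cos(.436+q));Z=130*(np.sin(.436+q)-np.sin(.436))
for a,x,z in zip(q,np.diff(X),np.diff(Z)): print('{"tx":0,"ty":%.2f,"tz":%.2f,"turn":0},'%(-x/40,-z/40),end='')
E
```

```text
[468.12586928  87.53488709 139.        ] [446.5524128  184.35324609 139.        ] [455.14298916  39.82116812  75.        ] [419.91199966 182.3877095   75.        ]
time: 7.3
tcp_pos: [457.2, 132.2, 112.0]
tcp_rot: [0.003, 0.78, -0.625, -0.001]
force: [-0.3, -1.2, 0.9]
grip_width: 86.8
grasp_force: 0.0
time: 7.9
tcp_pos: [458.9, 133.2, 114.4]
tcp_rot: [-0.0, 0.781, -0.625, 0.0]
force: [-0.7, 1.0, 1.2]
grip_width: 46.8
grasp_force: 0.0
t 7.9 tcp [458.9 133.2 114.4] x [ 0.219 -0.976 -0.   ] y [-0.976 -0.219 -0.   ] z [ 0.  0. -1.] w 46.8 F [-0.7  1.   1.2] gf 0.0
{"tx":0,"ty":-0.14,"tz":-0.26,"turn":0},{"tx":0,"ty":-0.16,"tz":-0.25,"turn":0},{"tx":0,"ty":-0.18,"tz":-0.23,"turn":0},{"tx":0,"ty":-0.20,"tz":-0.22,"turn":0},{"tx":0,"ty":-0.22,"tz":-0.20,"turn":0},{"tx":0,"ty":-0.24,"tz":-0.18,"turn":0},{"tx":0,"ty":-0.25,"tz":-0.15,"turn":0},{"tx":0,"ty":-0.27,"tz":-0.13,"turn":0},{"tx":0,"ty":-0.28,"tz":-0.10,"turn":0},{"tx":0,"ty":-0.29,"tz":-0.08,"turn":0},{"tx":0,"ty":-0.29,"tz":-0.05,"turn":0},{"tx":0,"ty":-0.30,"tz":-0.02,"turn":0},{"tx":0,"ty":-0.30,"tz":0.00,"turn":0},{"tx":0,"ty":-0.30,"tz":0.03,"turn":0},{"tx":0,"ty":-0.29,"tz":0.06,"turn":0},{"tx":0,"ty":-0.29,"tz":0.08,"turn":0},{"tx":0,"ty":-0.28,"tz":0.11,"turn":0},{"tx":0,"ty":-0.27,"tz":0.13,"turn":0},{"tx":0,"ty":-0.25,"tz":0.16,"turn":0},{"tx":0,"ty":-0.24,"tz":0.18,"turn":0},
```

```bash
python3 -m crank '[{"tx":0,"ty":0,"tz":0,"turn":0},{"tx":0,"ty":0,"tz":0,"turn":0},{"tx":0,"ty":0,"tz":0,"turn":0},{"tx":0,"ty":0,"tz":0,"turn":0},{"tx":0,"ty":0,"tz":0,"turn":0},{"tx":0,"ty":0,"tz":0,"turn":0},{"tx":0,"ty":0,"tz":0,"turn":0}]' -1
```

```text
time: 8.6
tcp_pos: [458.9, 133.2, 114.1]
tcp_rot: [-0.0, 0.781, -0.625, 0.0]
force: [1.5, -0.1, -0.7]
grip_width: 13.3
grasp_force: 30.0
```

Gripped: width is 13.3 mm against a 14 mm bar. Now I'll swing it along the arc.

```bash
python3 -m crank '[{"tx":0,"ty":-0.14,"tz":-0.26,"turn":0},{"tx":0,"ty":-0.16,"tz":-0.25,"turn":0},{"tx":0,"ty":-0.18,"tz":-0.23,"turn":0},{"tx":0,"ty":-0.20,"tz":-0.22,"turn":0},{"tx":0,"ty":-0.22,"tz":-0.20,"turn":0},{"tx":0,"ty":-0.24,"tz":-0.18,"turn":0},{"tx":0,"ty":-0.25,"tz":-0.15,"turn":0},{"tx":0,"ty":-0.27,"tz":-0.13,"turn":0},{"tx":0,"ty":-0.28,"tz":-0.10,"turn":0},{"tx":0,"ty":-0.29,"tz":-0.08,"turn":0}]'
python3 -m crank '[{"tx":0,"ty":-0.29,"tz":-0.05,"turn":0},{"tx":0,"ty":-0.30,"tz":-0.02,"turn":0},{"tx":0,"ty":-0.30,"tz":0.00,"turn":0},{"tx":0,"ty":-0.30,"tz":0.03,"turn":0},{"tx":0,"ty":-0.29,"tz":0.06,"turn":0},{"tx":0,"ty":-0.29,"tz":0.08,"turn":0},{"tx":0,"ty":-0.28,"tz":0.11,"turn":0},{"tx":0,"ty":-0.27,"tz":0.13,"turn":0},{"tx":0,"ty":-0.25,"tz":0.16,"turn":0},{"tx":0,"ty":-0.23,"tz":0.17,"turn":0},{"tx":0,"ty":0,"tz":0,"turn":0},{"tx":0,"ty":0,"tz":0,"turn":0},{"tx":0,"ty":0,"tz":0,"turn":0}]'
python3 - <<'E'
from h import *
s,M=st()
d=s['tcp_pos']-np.array([458.9,133.2,114.1]); print('disp along', d@[np.cos(np.radians(12.4)),np.sin(np.radians(12.4)),0], d[2])
E
```

```text
time: 9.6
tcp_pos: [545.3, 152.9, 186.0]
tcp_rot: [0.001, 0.781, -0.625, -0.001]
force: [-2.0, 1.9, -5.9]
grip_width: 13.6
grasp_force: 30.0
time: 10.9
tcp_pos: [655.0, 178.0, 159.1]
tcp_rot: [0.0, 0.781, -0.625, -0.001]
force: [-3.4, 5.7, -2.4]
grip_width: 13.6
grasp_force: 30.0
t 10.9 tcp [655.  178.  159.1] x [ 0.219 -0.976 -0.001] y [-0.976 -0.219  0.001] z [-0.001  0.    -1.   ] w 13.6 F [-3.4  5.7 -2.4] gf 29.9736025929451
disp along 201.15017386137325 44.96703390686599
```

```bash
python3 -m crank '[{"tx":0,"ty":0,"tz":0,"turn":0},{"tx":0,"ty":0,"tz":0,"turn":0},{"tx":0,"ty":0,"tz":0,"turn":0},{"tx":0,"ty":0,"tz":-0.4,"turn":0},{"tx":0,"ty":0,"tz":-0.8,"turn":0},{"tx":0,"ty":0,"tz":-0.9,"turn":0},{"tx":0,"ty":0,"tz":-0.9,"turn":0},{"tx":0,"ty":0,"tz":-0.6,"turn":-1},{"tx":0,"ty":0,"tz":0,"turn":-1},{"tx":0,"ty":0,"tz":0,"turn":-1},{"tx":0,"ty":0,"tz":0,"turn":-1},{"tx":0,"ty":0,"tz":0,"turn":-1},{"tx":0,"ty":0,"tz":0,"turn":-1},{"tx":0,"ty":0,"tz":0,"turn":-1},{"tx":0,"ty":0,"tz":0,"turn":-1},{"tx":0,"ty":0,"tz":0,"turn":-1},{"tx":0,"ty":0,"tz":0,"turn":-1},{"tx":0,"ty":0,"tz":0,"turn":-1},{"tx":0,"ty":0,"tz":0,"turn":-0.6},{"tx":0,"ty":0,"tz":0,"turn":0}]' 1
python3 - <<'E'
from h import *
cap('top','top2')
for n in ['tape_mid','scraper_mid','carton_mid']:
  r=nets.spot_point('top',n); print(n,[(round(d['confidence'],2),np.round(d['at']).tolist()) for d in r if d['confidence']>.15])
to(421,-122,240,82)
E
```

```text
time: 12.9
tcp_pos: [655.4, 176.6, 303.7]
tcp_rot: [0.0, 0.998, -0.068, 0.0]
force: [0.5, 0.9, 0.6]
grip_width: 86.7
grasp_force: 0.0
tape_mid []
scraper_mid []
carton_mid [(0.65, [337.0, -58.0, 16.0]), (0.64, [310.0, -164.0, 16.0]), (0.17, [490.0, 145.0, -2.0])]
t 13.1 tcp [655.2 176.9 303.5] x [ 0.991 -0.136  0.   ] y [-0.136 -0.991  0.   ] z [ 0. -0. -1.] w 87.3 F [ 0.6  0.1 -0.3] gf 0.0
shift units [-4.78  8.2   1.59]
yaw now -97.8 turn units (world ccw -0.2 deg) 0.03 J6 0.93
```

View pics/top2.png

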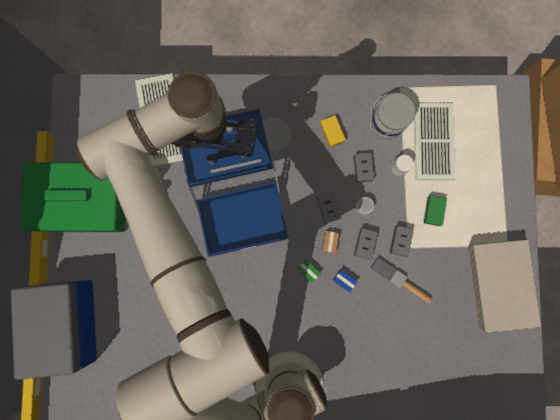

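The tray is back and the compartment is empty, seen at (243,218). The carton is still at (331,240). I'll go there.

```bash
python3 -m crank '[{"tx":-0.45,"ty":0.9,"tz":0.18,"turn":0},{"tx":-0.45,"ty":0.9,"tz":0.18,"turn":0},{"tx":-0.45,"ty":0.9,"tz":0.18,"turn":0},{"tx":-0.45,"ty":0.9,"tz":0.18,"turn":0},{"tx":-0.45,"ty":0.9,"tz":0.18,"turn":0},{"tx":-0.45,"ty":0.9,"tz":0.18,"turn":0},{"tx":-0.45,"ty":0.9,"tz":0.18,"turn":0},{"tx":-0.45,"ty":0.9,"tz":0.18,"turn":0},{"tx":-0.45,"ty":0.9,"tz":0.18,"turn":0},{"tx":0,"ty":0,"tz":0,"turn":0},{"tx":0,"ty":0,"tz":0,"turn":0}]' 1
python3 - <<'E'
from h import *
cap('wrist','w3')
for n in ['carton_mid','tin_mid']:
  r=nets.spot_point('wrist',n); print(n,[(round(d['confidence'],2),np.round(d['at']).tolist(),np.round(proj('wrist',d['at'])[0]).tolist()) for d in r if d['confidence']>.15])
st()
E
```

```text
time: 14.2
tcp_pos: [450.7, -122.7, 239.0]
tcp_rot: [0.0, 0.998, -0.069, 0.001]
force: [0.0, 0.7, 0.5]
grip_width: 86.7
grasp_force: 0.0
carton_mid [(0.63, [310.0, -160.0, 16.0], [322.0, 281.0]), (0.62, [336.0, -58.0, 15.0], [246.0, 272.0])]
tin_mid [(0.8, [531.0, -222.0, 20.0], [359.0, 104.0])]
t 14.35 tcp [ 451.8 -121.5  238.9] x [ 0.991 -0.134  0.001] y [-0.134 -0.991 -0.   ] z [ 0.001 -0.    -1.   ] w 87.2 F [-0.1  0.  -1. ] gf 0.0
```

View pics/w3.png

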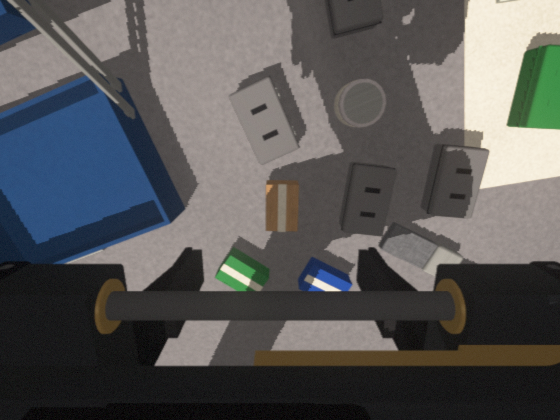

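Carton top spans (266–300, 182–231). The cases show at (263,120), (369,198) and (457,181), and the tin at (360,103).

```bash
python3 - <<'E'
from h import *
def rect(ps,z):
    P=np.array([pix('wrist',u,v,z)[:2] for u,v in ps],np.float32); r=cv2.minAreaRect(P); 
    l=max([(P[1]-P[0]),(P[2]-P[1])],key=np.linalg.norm); print(np.round(P.mean(0),1),np.round(r[1],1),'long',round(np.degrees(np.arctan2(l[1],l[0]))%180,1))
rect([(268,182),(297,182),(300,231),(266,231)],28)
rect([(231,96),(272,80),(299,148),(262,163)],36)
rect([(352,163),(396,166),(387,234),(342,233)],36)
rect([(435,144),(488,152),(467,217),(428,212)],36)
im=cv2.imread('pics/w3.png')
hsv=cv2.cvtColor(im,cv2.COLOR_BGR2HSV); print(hsv[195,272],hsv[195,292],hsv[215,282])
to(421,-122,60,82)
E
```

```text
[ 423.9 -120.2] [42.7 62.6] long 176.6
[ 525.3 -115.1] [80.3 47.4] long 15.1
[ 420.9 -223.7] [55.6 86.2] long 170.8
[ 429.2 -324.1] [62.5 79.4] long 164.6
[ 15 112 107] [ 15 120 104] [ 19  41 136]
t 14.35 tcp [ 451.8 -121.5  238.9] x [ 0.991 -0.134  0.001] y [-0.134 -0.991 -0.   ] z [ 0.001 -0.    -1.   ] w 87.2 F [-0.1  0.  -1. ] gf 0.0
shift units [-0.77  0.12  4.47]
yaw now -97.7 turn units (world ccw -0.3 deg) 0.05 J6 1.35
```

```bash
python3 -m crank '[{"tx":-0.69,"ty":0.08,"tz":0.8,"turn":0},{"tx":0,"ty":0,"tz":0.9,"turn":-0.6},{"tx":0,"ty":0,"tz":0.9,"turn":0},{"tx":0,"ty":0,"tz":0.9,"turn":0},{"tx":0,"ty":0,"tz":0.8,"turn":0},{"tx":0,"ty":0,"tz":0.7,"turn":0},{"tx":0,"ty":0,"tz":0.5,"turn":0},{"tx":0,"ty":0,"tz":0.37,"turn":0},{"tx":0,"ty":0,"tz":0,"turn":0}]' 1
python3 -m crank '[{"tx":0,"ty":0,"tz":0,"turn":0},{"tx":0,"ty":0,"tz":0,"turn":0},{"tx":0,"ty":0,"tz":0,"turn":0},{"tx":0,"ty":0,"tz":0,"turn":0},{"tx":0,"ty":0,"tz":0,"turn":0},{"tx":0,"ty":0,"tz":0,"turn":0},{"tx":0,"ty":0,"tz":0,"turn":0},{"tx":0,"ty":0,"tz":0,"turn":0},{"tx":0,"ty":0,"tz":0,"turn":0}]' -1
python3 - <<'E'
from h import *
c,s=np.cos(np.radians(12.4)),np.sin(np.radians(12.4))
T=lambda x,y:(488+c*x-s*y,139+s*x+c*y)
print('carton drop',T(0,-50),'tin drop',T(0,50))
to(*T(0,-50),150,102.4)
E
```

```text
time: 15.25
tcp_pos: [423.0, -120.7, 2.1]
tcp_rot: [0.0, 0.999, -0.035, -0.002]
force: [0.2, -0.1, -0.3]
grip_width: 86.9
grasp_force: 0.0
time: 16.15
tcp_pos: [423.2, -121.5, 3.9]
tcp_rot: [0.0, 0.999, -0.036, 0.0]
force: [-0.0, 0.2, 2.7]
grip_width: 40.9
grasp_force: 29.1
carton drop (np.float64(498.7367663583532), np.float64(90.1663860832916)) tin drop (np.float64(477.2632336416468), np.float64(187.8336139167084))
t 16.15 tcp [ 423.2 -121.5    3.9] x [ 0.997 -0.072  0.   ] y [-0.072 -0.997  0.   ] z [ 0. -0. -1.] w 40.9 F [-0.   0.2  2.7] gf 29.051385494240094
shift units [ 1.5  -5.41 -3.65]
yaw now -94.1 turn units (world ccw 16.5 deg) -2.76 J6 1.41
```

```bash
python3 -m crank '[{"tx":0,"ty":0,"tz":-0.6,"turn":0},{"tx":0,"ty":0,"tz":-0.9,"turn":0},{"tx":0,"ty":0,"tz":-0.9,"turn":0},{"tx":0.18,"ty":-0.9,"tz":-0.3,"turn":0},{"tx":0.18,"ty":-0.93,"tz":0,"turn":0},{"tx":0.18,"ty":-0.93,"tz":0,"turn":0},{"tx":0.18,"ty":-0.93,"tz":0,"turn":0},{"tx":0.18,"ty":-0.93,"tz":0,"turn":0},{"tx":0.18,"ty":-0.93,"tz":0,"turn":0},{"tx":0,"ty":0,"tz":0,"turn":-0.9},{"tx":0,"ty":0,"tz":0,"turn":-0.9},{"tx":0,"ty":0,"tz":0,"turn":-0.9},{"tx":0,"ty":0,"tz":0,"turn":0}]' 
python3 -m crank '[{"tx":0,"ty":0,"tz":0.7,"turn":0},{"tx":0,"ty":0,"tz":0.7,"turn":0},{"tx":0,"ty":0,"tz":0.6,"turn":0},{"tx":0,"ty":0,"tz":0.43,"turn":0},{"tx":0,"ty":0,"tz":0,"turn":0},{"tx":0,"ty":0,"tz":0,"turn":0}]' 
python3 - <<'E'
from h import *
to(482,97,12,102.4)
E
```

```text
time: 17.45
tcp_pos: [481.7, 96.8, 111.1]
tcp_rot: [0.0, 0.994, 0.105, -0.001]
force: [-0.5, 0.3, -1.7]
grip_width: 40.9
grasp_force: 29.1
time: 18.05
tcp_pos: [482.4, 96.8, 14.6]
tcp_rot: [0.0, 0.995, 0.104, -0.0]
force: [1.0, -0.3, -1.4]
grip_width: 40.3
grasp_force: 29.1
t 18.05 tcp [482.4  96.8  14.6] x [ 0.978  0.208 -0.   ] y [ 0.208 -0.978  0.   ] z [-0. -0. -1.] w 40.3 F [ 1.  -0.3 -1.4] gf 29.087395853275666
shift units [-0.01 -0.01  0.06]
yaw now -78.0 turn units (world ccw 0.4 deg) -0.07 J6 1.25
```

```bash
python3 -m crank '[{"tx":0,"ty":0,"tz":0,"turn":0},{"tx":0,"ty":0,"tz":0,"turn":0},{"tx":0,"ty":0,"tz":0,"turn":0},{"tx":0,"ty":0,"tz":-0.5,"turn":0},{"tx":0,"ty":0,"tz":-0.9,"turn":0},{"tx":0,"ty":0,"tz":-0.9,"turn":0},{"tx":0,"ty":0,"tz":-0.9,"turn":0},{"tx":-0.05,"ty":0.9,"tz":-0.3,"turn":0},{"tx":-0.05,"ty":0.9,"tz":-0.3,"turn":0},{"tx":-0.05,"ty":0.9,"tz":0,"turn":0},{"tx":-0.05,"ty":0.9,"tz":0,"turn":0},{"tx":-0.05,"ty":0.9,"tz":0,"turn":0},{"tx":-0.05,"ty":0.9,"tz":0,"turn":0},{"tx":-0.05,"ty":0.9,"tz":0,"turn":0},{"tx":-0.05,"ty":0.9,"tz":0,"turn":0},{"tx":-0.05,"ty":0.9,"tz":0,"turn":0},{"tx":0,"ty":0,"tz":0,"turn":0},{"tx":0,"ty":0,"tz":0,"turn":0}]' 1
python3 - <<'E'
from h import *
cap('wrist','w4'); cap('top','top3')
for c in('wrist','top'):
 for n in ['tin_mid','carton_mid']:
  r=nets.spot_point(c,n); print(c,n,[(round(d['confidence'],2),np.round(d['at'],1).tolist(),np.round(proj(c,d['at'])[0]).tolist()) for d in r if d['confidence']>.15])
to(531,-222,6,102.4)
E
```

```text
time: 19.85
tcp_pos: [532.0, -224.3, 166.6]
tcp_rot: [-0.0, 0.995, 0.104, 0.0]
force: [-0.1, 0.6, -0.3]
grip_width: 87.4
grasp_force: 0.0
wrist tin_mid [(0.7, [531.6, -225.1, 18.5], [283.0, 199.0]), (0.19, [417.5, -226.5, 18.7], [263.0, 296.0])]
wrist carton_mid [(0.72, [309.6, -161.2, 16.2], [193.0, 362.0])]
top tin_mid []
top carton_mid [(0.71, [310.4, -164.1, 12.4], [345.0, 280.0]), (0.61, [482.5, 95.4, 19.5], [258.0, 222.0])]
t 20.15 tcp [ 532.4 -222.8  166.9] x [0.978 0.21  0.   ] y [ 0.21  -0.978  0.   ] z [ 0.  0. -1.] w 87.0 F [ 0.1 -0.2  0.9] gf 0.0
shift units [-0.03 -0.03  4.02]
yaw now -77.9 turn units (world ccw 0.3 deg) -0.04 J6 1.9
```

View pics/w4.png

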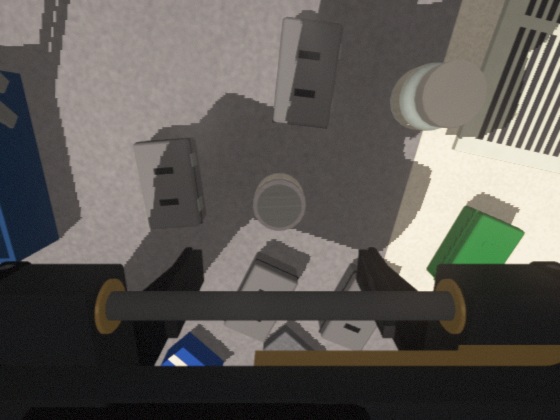

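The tin is at (280,202), centred between the fingers, and the carton lies in the box at (482,95). I'm descending on the tin.

```bash
python3 -m crank '[{"tx":0,"ty":0,"tz":0.8,"turn":0},{"tx":0,"ty":0,"tz":0.8,"turn":0},{"tx":0,"ty":0,"tz":0.8,"turn":0},{"tx":0,"ty":0,"tz":0.8,"turn":0},{"tx":0,"ty":0,"tz":0.5,"turn":0},{"tx":0,"ty":0,"tz":0.3,"turn":0},{"tx":0,"ty":0,"tz":0,"turn":0}]' 1
python3 -m crank '[{"tx":0,"ty":0,"tz":0,"turn":0},{"tx":0,"ty":0,"tz":0,"turn":0},{"tx":0,"ty":0,"tz":0,"turn":0},{"tx":0,"ty":0,"tz":0,"turn":0},{"tx":0,"ty":0,"tz":0,"turn":0},{"tx":0,"ty":0,"tz":0,"turn":0},{"tx":0,"ty":0,"tz":0,"turn":0},{"tx":0,"ty":0,"tz":0,"turn":0}]' -1
python3 - <<'E'
from h import *
c,s=np.cos(np.radians(12.4)),np.sin(np.radians(12.4))
T=lambda x,y:(488+c*x-s*y,139+s*x+c*y)
to(*T(-15,50),130,102.4)
E
```

```text
time: 20.85
tcp_pos: [531.4, -223.2, 5.2]
tcp_rot: [-0.0, 0.994, 0.105, -0.002]
force: [0.6, -0.1, -0.4]
grip_width: 87.2
grasp_force: 0.0
time: 21.65
tcp_pos: [532.4, -223.8, 6.9]
tcp_rot: [0.0, 0.994, 0.105, 0.0]
force: [-0.7, 0.5, 3.5]
grip_width: 49.5
grasp_force: 30.0
t 21.65 tcp [ 532.4 -223.8    6.9] x [0.978 0.209 0.   ] y [ 0.209 -0.978  0.   ] z [ 0. -0. -1.] w 49.5 F [-0.7  0.5  3.5] gf 29.999906150624156
shift units [  0.43 -10.35  -3.08]
yaw now -77.9 turn units (world ccw 0.3 deg) -0.06 J6 1.9
```

```bash
python3 -m crank '[{"tx":0,"ty":0,"tz":-0.6,"turn":0},{"tx":0,"ty":0,"tz":-0.8,"turn":0},{"tx":0,"ty":0,"tz":-0.8,"turn":0},{"tx":0,"ty":-0.5,"tz":-0.5,"turn":0},{"tx":0.04,"ty":-0.9,"tz":-0.38,"turn":0},{"tx":0.04,"ty":-0.94,"tz":0,"turn":0},{"tx":0.04,"ty":-0.94,"tz":0,"turn":0},{"tx":0.04,"ty":-0.94,"tz":0,"turn":0},{"tx":0.04,"ty":-0.94,"tz":0,"turn":0},{"tx":0.04,"ty":-0.94,"tz":0,"turn":0},{"tx":0.04,"ty":-0.94,"tz":0,"turn":0},{"tx":0.04,"ty":-0.94,"tz":0,"turn":0},{"tx":0.04,"ty":-0.94,"tz":0,"turn":0},{"tx":0.04,"ty":-0.9,"tz":0,"turn":0},{"tx":0.03,"ty":-0.53,"tz":0,"turn":0},{"tx":0,"ty":0,"tz":0,"turn":0},{"tx":0,"ty":0,"tz":0,"turn":0}]' 
python3 -m crank '[{"tx":0,"ty":0,"tz":0.8,"turn":0},{"tx":0,"ty":0,"tz":0.8,"turn":0},{"tx":0,"ty":0,"tz":0.7,"turn":0},{"tx":0,"ty":0,"tz":0.4,"turn":0},{"tx":0,"ty":0,"tz":0.2,"turn":0},{"tx":0,"ty":0,"tz":0,"turn":0},{"tx":0,"ty":0,"tz":0,"turn":0}]' 
python3 - <<'E'
from h import *
c,s=np.cos(np.radians(12.4)),np.sin(np.radians(12.4))
T=lambda x,y:(488+c*x-s*y,139+s*x+c*y)
to(*T(-15,50),14,102.4)
E
```

```text
time: 23.35
tcp_pos: [462.1, 184.7, 129.2]
tcp_rot: [0.0, 0.994, 0.105, -0.001]
force: [0.3, 0.4, -1.8]
grip_width: 49.0
grasp_force: 30.0
time: 24.05
tcp_pos: [463.3, 184.6, 14.3]
tcp_rot: [-0.0, 0.995, 0.105, 0.001]
force: [-0.3, 0.8, -1.3]
grip_width: 49.3
grasp_force: 30.0
t 24.05 tcp [463.3 184.6  14.3] x [0.978 0.208 0.001] y [ 0.208 -0.978 -0.001] z [ 0.001  0.001 -1.   ] w 49.3 F [-0.3  0.8 -1.3] gf 30.00004035384336
shift units [-0.02 -0.    0.01]
yaw now -78.0 turn units (world ccw 0.4 deg) -0.07 J6 1.07
```

```bash
python3 -m crank '[{"tx":0,"ty":0,"tz":0,"turn":0},{"tx":0,"ty":0,"tz":0,"turn":0},{"tx":0,"ty":0,"tz":0,"turn":0},{"tx":0,"ty":0,"tz":-0.5,"turn":0},{"tx":0,"ty":0,"tz":-0.9,"turn":0},{"tx":0,"ty":0,"tz":-0.9,"turn":0},{"tx":0,"ty":0,"tz":-0.9,"turn":0},{"tx":0,"ty":0,"tz":-0.9,"turn":0},{"tx":0,"ty":0,"tz":-0.9,"turn":0},{"tx":0,"ty":0,"tz":-0.8,"turn":0},{"tx":0.93,"ty":0.23,"tz":0,"turn":0},{"tx":0.93,"ty":0.23,"tz":0,"turn":0},{"tx":0.93,"ty":0.23,"tz":0,"turn":0},{"tx":0.93,"ty":0.23,"tz":0,"turn":0},{"tx":0.93,"ty":0.23,"tz":0,"turn":0},{"tx":0,"ty":0,"tz":0,"turn":1},{"tx":0,"ty":0,"tz":0,"turn":1},{"tx":0,"ty":0,"tz":0,"turn":1},{"tx":0,"ty":0,"tz":0,"turn":1},{"tx":0,"ty":0,"tz":0,"turn":1}]' 1
python3 -m crank '[{"tx":0,"ty":0,"tz":0,"turn":1},{"tx":0,"ty":0,"tz":0,"turn":1},{"tx":0,"ty":0,"tz":0,"turn":1},{"tx":0,"ty":0,"tz":0,"turn":1},{"tx":0,"ty":0,"tz":0,"turn":1},{"tx":0,"ty":0,"tz":0,"turn":1},{"tx":0,"ty":0,"tz":0,"turn":1},{"tx":0,"ty":0,"tz":0,"turn":1},{"tx":0,"ty":0,"tz":0,"turn":1},{"tx":0,"ty":0,"tz":0,"turn":0.9},{"tx":0,"ty":0,"tz":0,"turn":0},{"tx":0,"ty":0,"tz":0,"turn":0}]' 
python3 - <<'E'
from h import *
to(655,178,159,12.5)
cap('top','top4');cap('wrist','w5')
r=nets.spot_point('wrist','tray_handle'); print([(d['confidence'],d['at']) for d in r][:2])
for n in ['tin_mid','carton_mid','tape_mid','scraper_mid']:
  r=nets.spot_point('top',n); print(n,[(round(d['confidence'],2),np.round(d['at'],1).tolist(),np.round(proj('top',d['at'])[0]).tolist()) for d in r if d['confidence']>.15])
E
```

```text
time: 26.05
tcp_pos: [654.1, 178.6, 245.8]
tcp_rot: [-0.0, 0.987, -0.158, -0.0]
force: [0.7, 1.1, -0.3]
grip_width: 87.1
grasp_force: 0.0
time: 27.25
tcp_pos: [654.1, 178.6, 245.9]
tcp_rot: [-0.0, 0.781, -0.624, 0.0]
force: [-1.0, 0.7, 0.1]
grip_width: 86.8
grasp_force: 0.0
t 27.25 tcp [654.1 178.6 245.9] x [ 0.221 -0.975 -0.   ] y [-0.975 -0.221 -0.   ] z [ 0.  0. -1.] w 86.8 F [-1.   0.7  0.1] gf 0.0
shift units [ 0.02 -0.02  2.17]
yaw now -167.2 turn units (world ccw -0.3 deg) 0.05 J6 -0.28
[(0.95, [657.2, 178.4, 176.4]), (0.53, [619.2, 440.6, -4.1])]
tin_mid [(0.63, [462.3, 186.4, 25.6], [227.0, 228.0])]
carton_mid [(0.73, [337.2, -55.9, 18.6], [308.0, 271.0]), (0.71, [654.2, 177.8, 177.2], [225.0, 154.0]), (0.55, [482.8, 95.9, 20.8], [258.0, 221.0]), (0.51, [308.1, -166.2, 13.3], [345.0, 280.0])]
tape_mid [(0.39, [479.3, 97.7, 20.0], [257.0, 223.0])]
scraper_mid [(0.68, [652.1, -336.6, -5.4], [399.0, 168.0])]
```

View pics/top4.png

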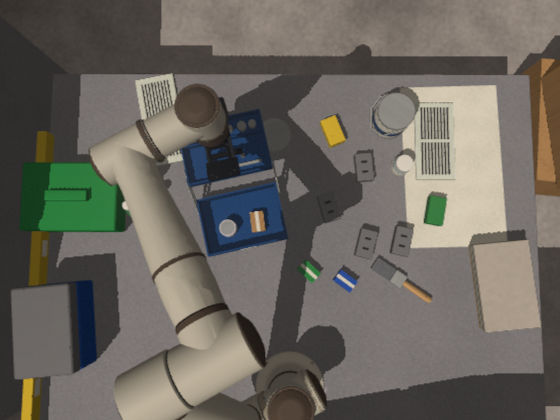

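The tin is in the compartment at (227,228) and the carton at (258,221), with nothing else left to pack. I'll grip the bar and close the tray.

```bash
python3 -m crank '[{"tx":0,"ty":0,"tz":0.6,"turn":0},{"tx":0,"ty":0,"tz":0.6,"turn":0},{"tx":0,"ty":0,"tz":0.55,"turn":0},{"tx":0,"ty":0,"tz":0.42,"turn":0},{"tx":0,"ty":0,"tz":0,"turn":0},{"tx":0,"ty":0,"tz":0,"turn":0}]' 1
python3 -m crank '[{"tx":0,"ty":0,"tz":0,"turn":0},{"tx":0,"ty":0,"tz":0,"turn":0},{"tx":0,"ty":0,"tz":0,"turn":0},{"tx":0,"ty":0,"tz":0,"turn":0},{"tx":0,"ty":0,"tz":0,"turn":0},{"tx":0,"ty":0,"tz":0,"turn":0},{"tx":0,"ty":0,"tz":0,"turn":0},{"tx":0,"ty":0,"tz":0,"turn":0},{"tx":0,"ty":0,"tz":0,"turn":0},{"tx":0,"ty":0,"tz":0,"turn":0},{"tx":0,"ty":0,"tz":0,"turn":0},{"tx":0,"ty":0,"tz":0,"turn":0},{"tx":0,"ty":0,"tz":0,"turn":0}]' -1
```

```text
time: 28.2
tcp_pos: [654.6, 178.5, 159.3]
tcp_rot: [0.0, 0.781, -0.625, 0.0]
force: [0.7, -0.9, 1.5]
grip_width: 86.9
grasp_force: 0.0
time: 29.5
tcp_pos: [654.8, 178.7, 159.0]
tcp_rot: [-0.001, 0.781, -0.625, 0.0]
force: [2.4, 0.4, -1.5]
grip_width: 13.9
grasp_force: 30.0
```

```bash
python3 -m crank '[{"tx":0,"ty":0.23,"tz":-0.17,"turn":0},{"tx":0,"ty":0.25,"tz":-0.16,"turn":0},{"tx":0,"ty":0.27,"tz":-0.13,"turn":0},{"tx":0,"ty":0.28,"tz":-0.11,"turn":0},{"tx":0,"ty":0.29,"tz":-0.08,"turn":0},{"tx":0,"ty":0.29,"tz":-0.06,"turn":0},{"tx":0,"ty":0.30,"tz":-0.03,"turn":0},{"tx":0,"ty":0.30,"tz":0,"turn":0},{"tx":0,"ty":0.30,"tz":0.02,"turn":0},{"tx":0,"ty":0.29,"tz":0.05,"turn":0}]'
python3 -m crank '[{"tx":0,"ty":0.29,"tz":0.08,"turn":0},{"tx":0,"ty":0.28,"tz":0.10,"turn":0},{"tx":0,"ty":0.27,"tz":0.13,"turn":0},{"tx":0,"ty":0.25,"tz":0.15,"turn":0},{"tx":0,"ty":0.24,"tz":0.18,"turn":0},{"tx":0,"ty":0.22,"tz":0.20,"turn":0},{"tx":0,"ty":0.20,"tz":0.22,"turn":0},{"tx":0,"ty":0.18,"tz":0.23,"turn":0},{"tx":0,"ty":0.16,"tz":0.25,"turn":0},{"tx":0,"ty":0.14,"tz":0.26,"turn":0},{"tx":0,"ty":0,"tz":0,"turn":0},{"tx":0,"ty":0,"tz":0,"turn":0},{"tx":0,"ty":0,"tz":0,"turn":0}]'
python3 - <<'E'
from h import *
to(458.9,133.2,114.1,12.6)
E
```

```text
time: 30.5
tcp_pos: [542.5, 153.0, 185.2]
tcp_rot: [0.002, 0.781, -0.625, -0.001]
force: [1.2, -2.2, -3.0]
grip_width: 13.7
grasp_force: 30.0
time: 31.8
tcp_pos: [458.7, 133.9, 113.9]
tcp_rot: [-0.001, 0.781, -0.625, 0.001]
force: [9.2, -4.9, -3.9]
grip_width: 13.7
grasp_force: 30.0
t 31.8 tcp [458.7 133.9 113.9] x [ 0.22  -0.976  0.001] y [-0.976 -0.22  -0.002] z [ 0.003 -0.    -1.   ] w 13.7 F [ 9.2 -4.9 -3.9] gf 30.0069173052907
shift units [ 0.02 -0.   -0.01]
yaw now -167.3 turn units (world ccw -0.1 deg) 0.02 J6 -0.41
```

```bash
python3 -m crank '[{"tx":0,"ty":0,"tz":0,"turn":0},{"tx":0,"ty":0,"tz":0,"turn":0},{"tx":0,"ty":0,"tz":0,"turn":0},{"tx":0,"ty":0,"tz":-0.4,"turn":0},{"tx":0,"ty":0,"tz":-0.8,"turn":0},{"tx":0.3,"ty":0,"tz":-0.9,"turn":0},{"tx":0.8,"ty":0,"tz":-0.6,"turn":0},{"tx":0.8,"ty":0,"tz":-0.6,"turn":0},{"tx":0.9,"ty":0.1,"tz":-0.6,"turn":0},{"tx":0.9,"ty":0.1,"tz":-0.6,"turn":0},{"tx":0.9,"ty":0.2,"tz":-0.5,"turn":0},{"tx":0.9,"ty":0.2,"tz":0,"turn":0},{"tx":0.9,"ty":0.2,"tz":0,"turn":0},{"tx":0.9,"ty":0.2,"tz":0,"turn":0},{"tx":0.9,"ty":0.4,"tz":0,"turn":0},{"tx":0.6,"ty":0.3,"tz":0,"turn":0},{"tx":0,"ty":0,"tz":0,"turn":0}]' 1
python3 -m crank '[{"tx":0,"ty":0,"tz":0,"turn":-1},{"tx":0,"ty":0,"tz":0,"turn":-1},{"tx":0,"ty":0,"tz":0,"turn":-1},{"tx":0,"ty":0,"tz":0,"turn":-1},{"tx":0,"ty":0,"tz":0,"turn":-1},{"tx":0,"ty":0,"tz":0,"turn":-1},{"tx":0,"ty":0,"tz":0,"turn":-1},{"tx":0,"ty":0,"tz":0,"turn":-1},{"tx":0,"ty":0,"tz":0,"turn":-1},{"tx":0,"ty":0,"tz":0,"turn":-1},{"tx":0,"ty":0,"tz":0,"turn":-1},{"tx":0,"ty":0,"tz":0,"turn":-1},{"tx":0,"ty":0,"tz":0,"turn":-1},{"tx":0,"ty":0,"tz":0,"turn":0},{"tx":0,"ty":0,"tz":0,"turn":0}]' 
python3 - <<'E'
from h import *
st()
cap('wrist','w6')
for n in ['base_case_mid','case_a_mid']:
  r=nets.spot_point('wrist',n); print(n,[(round(d['confidence'],2),np.round(d['at'],1).tolist(),np.round(proj('wrist',d['at'])[0]).tolist()) for d in r if d['confidence']>.1])
E
```

```text
time: 33.5
tcp_pos: [467.2, -225.7, 313.1]
tcp_rot: [0.0, 0.779, -0.626, -0.001]
force: [0.3, -0.1, 0.4]
grip_width: 86.8
grasp_force: 0.0
time: 35.0
tcp_pos: [468.5, -223.0, 313.6]
tcp_rot: [-0.0, 1.0, 0.005, -0.0]
force: [0.3, 0.5, -0.4]
grip_width: 86.8
grasp_force: 0.0
t 35.0 tcp [ 468.5 -223.   313.6] x [ 1.    0.01 -0.  ] y [ 0.01 -1.   -0.  ] z [-0.  0. -1.] w 86.8 F [ 0.3  0.5 -0.4] gf 0.0
base_case_mid [(0.93, [646.9, -226.9, 18.9], [285.0, 36.0]), (0.82, [515.8, -434.6, 19.5], [431.0, 141.0])]
case_a_mid [(0.72, [422.6, -334.2, 14.8], [354.0, 203.0])]
```

View pics/w6.png

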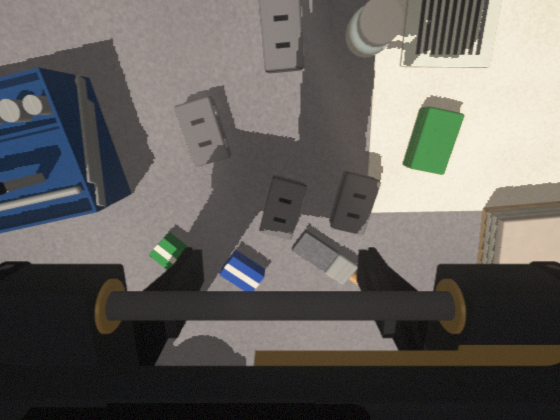

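The box is closed (tray at left). The loose cases sit at (203,131), (284,205) and (354,202), and the base case is cut off at the top (283,35). I'll fit the case top outlines in code.

```bash
cat >> h.py <<'E'
from scipy.ndimage import map_coordinates
def fitcase(im,cam,cx,cy,yaw,z=36,L=84,W=50,dr=12,da=15,info=None):
    g=cv2.GaussianBlur(cv2.cvtColor(im,cv2.COLOR_BGR2GRAY),(0,0),0.8).astype(float)
    i=info or viewer.camera_info(cam)
    def samp(P):
        p=cv2.projectPoints(P.reshape(-1,1,3).astype(float),np.array(i['rvec'],float),np.array(i['tvec'],float),np.array(i['camera_matrix'],float),None)[0].reshape(-1,2)
        return map_coordinates(g,[p[:,1],p[:,0]],order=1,mode='nearest')
    t=np.linspace(-.92,.92,40)
    def score(x,y,a):
        c,s=np.cos(np.radians(a)),np.sin(np.radians(a)); tot=0
        for (ex,ey,nx,ny) in ((t*L/2,0*t+W/2,0,1),(t*L/2,0*t-W/2,0,-1),(0*t+L/2,t*W/2,1,0),(0*t-L/2,t*W/2,-1,0)):
            v=[]
            for o in(2.,-2.):
                X=ex+nx*o;Y=ey+ny*o
                v.append(samp(np.c_[x+c*X-s*Y,y+s*X+c*Y,0*t+z]))
            d=v[0]-v[1]; tot+=min(np.mean(np.abs(d)),25)*.5+min(abs(np.mean(d)),25)*.5
        return tot
    best=None
    for st_,ra,sa in((3,da,3),(1,3,1),(.4,1,.4)):
        c0=(cx,cy,yaw) if best is None else best[1]; R_=dr if best is None else 3*st_
        for x in np.arange(c0[0]-R_,c0[0]+R_+.01,st_):
            for y in np.arange(c0[1]-R_,c0[1]+R_+.01,st_):
                for a in np.arange(c0[2]-ra,c0[2]+ra+.01,sa):
                    v=score(x,y,a)
                    if best is None or v>best[0]: best=(v,(x,y,a))
    return best
E
python3 - <<'E'
from h import *
im=cv2.imread('pics/w6.png')
for n,g in (('C',(525,-115,15)),('B',(421,-224,171)),('A',(425,-334,168))):
    b=fitcase(im,'wrist',*g); print(n,round(b[0],1),np.round(b[1],1)); 
    x,y,a=b[1];c,s=np.cos(np.radians(a)),np.sin(np.radians(a))
    P=np.array([(x+c*u-s*v,y+s*u+c*v,36) for u,v in((42,25),(-42,25),(-42,-25),(42,-25))]); cv2.polylines(im,[np.round(proj('wrist',P)*16).astype(np.int32)],True,(0,0,255),1,cv2.LINE_AA,4)
cv2.imwrite('pics/w6f.png',cv2.resize(im[60:260,150:420],(800,592),interpolation=cv2.INTER_CUBIC))
E
```

```text
C 68.9 [ 524.4 -115.4   15.2]
B 88.0 [ 423.6 -227.   166.6]
A 85.5 [ 428.4 -333.   167. ]
```

View pics/w6f.png

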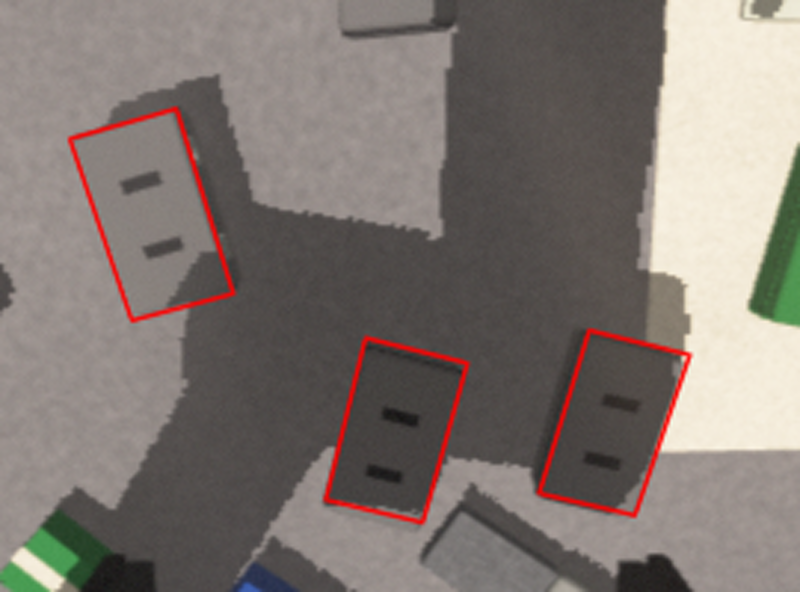

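The fits match all three cases well. I'll pick C first.

```bash
python3 -m crank '[{"tx":0.48,"ty":-0.9,"tz":0.3,"turn":0},{"tx":0.48,"ty":-0.9,"tz":0.3,"turn":0},{"tx":0.47,"ty":-0.88,"tz":0.3,"turn":0},{"tx":0,"ty":0,"tz":0.9,"turn":-0.8},{"tx":0,"ty":0,"tz":0.9,"turn":-0.8},{"tx":0,"ty":0,"tz":0.9,"turn":-0.83},{"tx":0,"ty":0,"tz":0.9,"turn":0},{"tx":0,"ty":0,"tz":0.9,"turn":0},{"tx":0,"ty":0,"tz":0.9,"turn":0},{"tx":0,"ty":0,"tz":0,"turn":0}]' 0.8
python3 - <<'E'
from h import *
to(524.4,-115.4,8,105.2)
E
```

```text
time: 36.15
tcp_pos: [520.7, -116.0, 57.2]
tcp_rot: [-0.001, 0.991, 0.132, -0.006]
force: [-1.8, 0.4, 0.8]
grip_width: 78.2
grasp_force: 0.0
t 36.15 tcp [ 520.7 -116.    57.2] x [ 0.965  0.261 -0.011] y [ 0.261 -0.965 -0.003] z [-0.011  0.    -1.   ] w 78.2 F [-1.8  0.4  0.8] gf 0.0
shift units [0.11 0.01 1.23]
yaw now -74.9 turn units (world ccw 0.1 deg) -0.01 J6 1.75
```

```bash
python3 -m crank '[{"tx":0.03,"ty":0,"tz":0.5,"turn":0},{"tx":0,"ty":0,"tz":0.4,"turn":0},{"tx":0,"ty":0,"tz":0.28,"turn":0},{"tx":0,"ty":0,"tz":0,"turn":0},{"tx":0,"ty":0,"tz":0,"turn":0}]' 0.8
python3 -m crank '[{"tx":0,"ty":0,"tz":0,"turn":0},{"tx":0,"ty":0,"tz":0,"turn":0},{"tx":0,"ty":0,"tz":0,"turn":0},{"tx":0,"ty":0,"tz":0,"turn":0},{"tx":0,"ty":0,"tz":0,"turn":0},{"tx":0,"ty":0,"tz":0,"turn":0},{"tx":0,"ty":0,"tz":0,"turn":0},{"tx":0,"ty":0,"tz":0,"turn":0}]' -1
python3 -m crank '[{"tx":0,"ty":0,"tz":-0.6,"turn":0},{"tx":0,"ty":0,"tz":-0.9,"turn":0},{"tx":0,"ty":0,"tz":-0.9,"turn":0},{"tx":0,"ty":0,"tz":-0.9,"turn":0},{"tx":0,"ty":0,"tz":-0.9,"turn":0},{"tx":0,"ty":0,"tz":-0.5,"turn":0},{"tx":0,"ty":0,"tz":0,"turn":0}]'
python3 - <<'E'
from h import *
to(570,-215,220,100)
E
```

```text
time: 36.65
tcp_pos: [526.7, -115.7, 15.6]
tcp_rot: [0.0, 0.991, 0.133, 0.001]
force: [0.4, -0.5, -0.4]
grip_width: 78.6
grasp_force: 0.0
time: 37.45
tcp_pos: [525.9, -115.8, 14.8]
tcp_rot: [0.0, 0.991, 0.133, 0.0]
force: [0.2, -0.0, 2.6]
grip_width: 50.1
grasp_force: 29.9
time: 38.15
tcp_pos: [527.5, -115.7, 205.5]
tcp_rot: [0.0, 0.991, 0.133, 0.003]
force: [0.1, 0.1, -1.6]
grip_width: 49.8
grasp_force: 29.9
t 38.15 tcp [ 527.5 -115.7  205.5] x [0.965 0.263 0.007] y [ 0.263 -0.965  0.002] z [ 0.007  0.    -1.   ] w 49.8 F [ 0.1  0.1 -1.6] gf 29.940750896930695
shift units [ 0.38  2.68 -0.35]
yaw now -74.8 turn units (world ccw -5.2 deg) 0.87 J6 1.75
```

```bash
python3 -m crank '[{"tx":0.12,"ty":0.9,"tz":-0.1,"turn":0},{"tx":0.13,"ty":0.9,"tz":-0.1,"turn":0},{"tx":0.13,"ty":0.88,"tz":-0.15,"turn":0},{"tx":0,"ty":0,"tz":0,"turn":0.9},{"tx":0,"ty":0,"tz":0,"turn":0.9},{"tx":0,"ty":0,"tz":0,"turn":0},{"tx":0,"ty":0,"tz":0,"turn":0},{"tx":0,"ty":0,"tz":0,"turn":0}]'
python3 - <<'E'
from h import *
st()
im=cap('wrist','w7')
r=nets.spot_point('wrist','base_case_mid'); print([(round(d['confidence'],2),np.round(d['at'],1).tolist(),np.round(proj('wrist',d['at'])[0]).tolist()) for d in r if d['confidence']>.1])
t=cap('top','top5'); t2=cv2.imread('pics/top0.png')
for a0 in (0,-10): 
  b=fitcase(im,'wrist',648,-223,a0); print(b)
b2=fitcase(t2,'top',648,-223,b[1][2]); print('top',b2)
for (bb,col) in ((b,(0,0,255)),):
    x,y,a=bb[1];c,s=np.cos(np.radians(a)),np.sin(np.radians(a))
    P=np.array([(x+c*u-s*v,y+s*u+c*v,36) for u,v in((42,25),(-42,25),(-42,-25),(42,-25))]); cv2.polylines(im,[np.round(proj('wrist',P)*16).astype(np.int32)],True,col,1,cv2.LINE_AA,4)
cv2.imwrite('pics/w7f.png',im)
E
```

```text
time: 38.95
tcp_pos: [568.3, -214.8, 215.7]
tcp_rot: [-0.0, 0.999, 0.039, -0.001]
force: [-0.6, 0.1, -1.3]
grip_width: 49.5
grasp_force: 29.9
t 38.95 tcp [ 568.3 -214.8  215.7] x [ 0.997  0.079 -0.001] y [ 0.079 -0.997 -0.001] z [-0.001  0.    -1.   ] w 49.5 F [-0.6  0.1 -1.3] gf 29.94084656238556
[(0.82, [512.6, -435.0, 17.3], [455.0, 245.0]), (0.73, [648.2, -227.2, 18.1], [298.0, 117.0])]
(np.float64(51.75211576857484), (np.float64(659.9999999999999), np.float64(-234.99999999999997), np.float64(6.800000000000001)))
(np.float64(51.97344483222278), (np.float64(656.9999999999999), np.float64(-215.39999999999998), np.float64(-19.000000000000007)))
top (np.float64(47.620901185235795), (np.float64(643.9999999999999), np.float64(-218.59999999999997), np.float64(-7.549516567451064e-15)))
```

View pics/w7f.png

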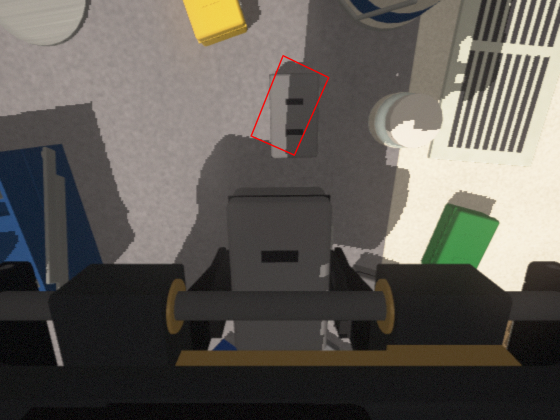

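The base fit failed for lack of contrast. The base case shows at (297,115) with its two dark marks at (294,101) and (295,132), and the held case is below it at (280,270). The marks give both centre and axis, so I'll measure those.

```bash
cat >> h.py <<'E'
def caminfo_at(M,p):
    """wrist camera info for another tool pose (rotation M, tcp p) from the present relation"""
    i=viewer.camera_info('wrist'); s=get_state(); q=s['tcp_rot']; M0=R.from_quat([q[1],q[2],q[3],q[0]]).as_matrix()
    Rw=cv2.Rodrigues(np.array(i['rvec'],float))[0]; t=np.array(i['tvec'],float).ravel()
    A=Rw@M0; b=Rw@np.array(s['tcp_pos'])+t
    R2=A@np.array(M).T; return dict(camera_matrix=i['camera_matrix'],rvec=cv2.Rodrigues(R2)[0].ravel(),tvec=b-R2@np.array(p))
def pixi(i,u,v,z):
    K=np.array(i['camera_matrix']);Rm=cv2.Rodrigues(np.array(i['rvec'],float))[0];t=np.array(i['tvec'],float).ravel()
    d=Rm.T@np.linalg.inv(K)@[u,v,1]; c=-Rm.T@t
    return c+d*(z-c[2])/d[2]
def marks(im,i,u,v,z=36,r=30,k=9):
    g=cv2.cvtColor(im,cv2.COLOR_BGR2GRAY); x0,y0=max(u-r,0),max(v-r,0); g=g[y0:v+r,x0:u+r]
    bh=cv2.morphologyEx(g,cv2.MORPH_BLACKHAT,cv2.getStructuringElement(cv2.MORPH_RECT,(3,k))).astype(float)
    n,l,s,c=cv2.connectedComponentsWithStats((bh>.5*np.sort(bh.ravel())[-25]).astype(np.uint8))
    out=[]
    for j in range(1,n):
        if s[j,4]>15:
            w=bh*(l==j); ys,xs=np.mgrid[:g.shape[0],:g.shape[1]]; a,b=(w*xs).sum()/w.sum()+x0,(w*ys).sum()/w.sum()+y0
            out.append((round(a,1),round(b,1),int(s[j,4]),np.round(pixi(i,a,b,z)[:2],1).tolist()))
    if len(out)==2:
        P,Q=np.array(out[0][3]),np.array(out[1][3]); e=P-Q; print('center',(P+Q)/2,'yaw',np.degrees(np.arctan2(e[1],e[0]))%180,'gap',np.linalg.norm(e))
    else: print(out)
E
python3 - <<'E'
from h import *
im=cv2.imread('pics/w7.png'); i=viewer.camera_info('wrist')
marks(im,i,295,116)
g=cv2.GaussianBlur(cv2.cvtColor(im,cv2.COLOR_BGR2GRAY),(0,0),.6)
print('cols',[(260+3*k,int(x)) for k,x in enumerate(g[[82,85,112,118,122,145,148],260:335:3].mean(0))])
print('rows',[(60+3*k,int(x)) for k,x in enumerate(g[60:172:3,300:314].mean(1))])
j=caminfo_at(np.array([[1,.01,0],[.01,-1,0],[0,0,-1]]).T,[468.5,-223,313.6])
w6=cv2.imread('pics/w6.png')
for n,u,v in(('C',201,132),('B',282,211),('A',356,206)): print(n); marks(w6,j,u,v,r=24)
M=np.array([[.978,.21,0],[.21,-.978,0],[0,0,-1]]).T
j4=caminfo_at(M,[532.4,-223,166.8]); w4=cv2.imread('pics/w4.png'); print('base w4'); marks(w4,j4,307,74,r=35,k=13); print('C w4'); marks(w4,j4,167,186,r=32,k=13)
E
```

```text
center [ 647.95 -221.55] yaw 7.8598412476618496 gap 29.981661061388774
cols [(260, 128), (263, 128), (266, 127), (269, 119), (272, 129), (275, 133), (278, 133), (281, 133), (284, 131), (287, 94), (290, 72), (293, 70), (296, 70), (299, 70), (302, 69), (305, 70), (308, 69), (311, 70), (314, 70), (317, 67), (320, 74), (323, 75), (326, 76), (329, 75), (332, 77)]
rows [(60, 95), (63, 78), (66, 77), (69, 77), (72, 74), (75, 72), (78, 73), (81, 72), (84, 72), (87, 71), (90, 72), (93, 71), (96, 71), (99, 63), (102, 61), (105, 68), (108, 70), (111, 70), (114, 70), (117, 69), (120, 69), (123, 69), (126, 68), (129, 62), (132, 58), (135, 66), (138, 68), (141, 67), (144, 68), (147, 67), (150, 67), (153, 66), (156, 64), (159, 75), (162, 75), (165, 75), (168, 74), (171, 75)]
C
center [ 525.6  -114.55] yaw 16.076687558185313 gap 29.97215374309962
B
[(np.float64(284.7), np.float64(200.5), 48, [431.5, -229.0]), (np.float64(279.2), np.float64(219.7), 47, [402.4, -221.4]), (np.float64(303.0), np.float64(232.5), 17, [382.8, -256.9])]
A
center [ 424.95 -331.75] yaw 166.74858113506545 gap 30.10149497948566
base w4
center [ 648.1  -219.95] yaw 6.277298489597523 gap 30.180954259267548
C w4
[(np.float64(162.0), np.float64(170.6), 126, [539.1, -107.7]), (np.float64(153.7), np.float64(182.1), 21, [526.7, -101.2]), (np.float64(168.7), np.float64(201.8), 111, [510.4, -117.2])]
```

```bash
python3 -m crank '[{"tx":0.65,"ty":0.1,"tz":0.2,"turn":0},{"tx":0.66,"ty":0.1,"tz":0.4,"turn":0},{"tx":0.66,"ty":0.11,"tz":0.4,"turn":0},{"tx":0,"ty":0,"tz":0.5,"turn":-0.4},{"tx":0,"ty":0,"tz":0.5,"turn":0},{"tx":0,"ty":0,"tz":0.5,"turn":0},{"tx":0,"ty":0,"tz":0.5,"turn":0},{"tx":0,"ty":0,"tz":0.4,"turn":0},{"tx":0,"ty":0,"tz":0,"turn":0},{"tx":0,"ty":0,"tz":0,"turn":0},{"tx":0,"ty":0,"tz":0,"turn":0}]'
python3 - <<'E'
from h import *
to(648,-220.8,52,97)
E
```

```text
time: 40.2
tcp_pos: [649.1, -221.6, 82.0]
tcp_rot: [0.0, 0.998, 0.06, 0.001]
force: [-0.2, 0.8, -0.1]
grip_width: 49.6
grasp_force: 29.9
t 40.2 tcp [ 649.1 -221.6   82. ] x [0.993 0.119 0.002] y [ 0.119 -0.993  0.001] z [ 0.003 -0.001 -1.   ] w 49.6 F [-0.2  0.8 -0.1] gf 29.940812587738037
shift units [-0.03 -0.02  0.75]
yaw now -83.1 turn units (world ccw 0.1 deg) -0.02 J6 1.78
```

```bash
python3 -m crank '[{"tx":-0.03,"ty":-0.02,"tz":0.35,"turn":0},{"tx":0,"ty":0,"tz":0.25,"turn":0},{"tx":0,"ty":0,"tz":0.12,"turn":0},{"tx":0,"ty":0,"tz":0,"turn":0},{"tx":0,"ty":0,"tz":0,"turn":0}]'
python3 - <<'E'
from h import *
to(648,-220.8,51,97)
E
```

```text
time: 40.7
tcp_pos: [646.8, -220.8, 51.3]
tcp_rot: [-0.0, 0.998, 0.06, -0.0]
force: [0.1, -0.0, -1.7]
grip_width: 50.2
grasp_force: 30.0
t 40.7 tcp [ 646.8 -220.8   51.3] x [ 0.993  0.119 -0.   ] y [ 0.119 -0.993 -0.   ] z [-0.  0. -1.] w 50.2 F [ 0.1 -0.  -1.7] gf 29.986922446981907
shift units [0.03 0.   0.01]
yaw now -83.2 turn units (world ccw 0.2 deg) -0.03 J6 1.78
```

```bash
python3 -m crank '[{"tx":0,"ty":0,"tz":0.02,"turn":0},{"tx":0,"ty":0,"tz":0,"turn":0},{"tx":0,"ty":0,"tz":0,"turn":0},{"tx":0,"ty":0,"tz":0,"turn":0},{"tx":0,"ty":0,"tz":-0.4,"turn":0},{"tx":0,"ty":0,"tz":-0.8,"turn":0},{"tx":0,"ty":0,"tz":-0.8,"turn":0},{"tx":-0.82,"ty":-0.08,"tz":0,"turn":0},{"tx":-0.82,"ty":-0.08,"tz":0,"turn":0},{"tx":-0.82,"ty":-0.08,"tz":0,"turn":0},{"tx":-0.82,"ty":-0.08,"tz":0,"turn":0},{"tx":-0.82,"ty":-0.08,"tz":0,"turn":0},{"tx":-0.82,"ty":-0.08,"tz":0,"turn":0},{"tx":-0.82,"ty":-0.09,"tz":0,"turn":0},{"tx":0,"ty":0,"tz":0,"turn":0.9},{"tx":0,"ty":0,"tz":0,"turn":0.9},{"tx":0,"ty":0,"tz":0,"turn":0.9},{"tx":0,"ty":0,"tz":0,"turn":0.87},{"tx":0,"ty":0,"tz":0,"turn":0},{"tx":0,"ty":0,"tz":0,"turn":0}]' 0.8
python3 - <<'E'
from h import *
to(417,-225.2,8,75.4)
E
```

```text
time: 42.7
tcp_pos: [416.2, -225.5, 131.2]
tcp_rot: [0.0, 0.992, -0.126, 0.0]
force: [0.4, -0.1, -0.7]
grip_width: 78.2
grasp_force: 0.0
t 42.7 tcp [ 416.2 -225.5  131.2] x [ 0.968 -0.25   0.   ] y [-0.25  -0.968 -0.   ] z [ 0. -0. -1.] w 78.2 F [ 0.4 -0.1 -0.7] gf 0.0
shift units [ 0.02 -0.01  3.08]
yaw now -104.5 turn units (world ccw -0.1 deg) 0.02 J6 1.47
```

```bash
python3 -m crank '[{"tx":0.02,"ty":0,"tz":0.6,"turn":0},{"tx":0,"ty":0,"tz":0.7,"turn":0},{"tx":0,"ty":0,"tz":0.7,"turn":0},{"tx":0,"ty":0,"tz":0.6,"turn":0},{"tx":0,"ty":0,"tz":0.46,"turn":0},{"tx":0,"ty":0,"tz":0,"turn":0},{"tx":0,"ty":0,"tz":0,"turn":0}]' 0.8
python3 -m crank '[{"tx":0,"ty":0,"tz":0,"turn":0},{"tx":0,"ty":0,"tz":0,"turn":0},{"tx":0,"ty":0,"tz":0,"turn":0},{"tx":0,"ty":0,"tz":0,"turn":0},{"tx":0,"ty":0,"tz":0,"turn":0},{"tx":0,"ty":0,"tz":0,"turn":0},{"tx":0,"ty":0,"tz":0,"turn":0},{"tx":0,"ty":0,"tz":0,"turn":0}]' -1
python3 -m crank '[{"tx":0,"ty":0,"tz":-0.6,"turn":0},{"tx":0,"ty":0,"tz":-0.9,"turn":0},{"tx":0,"ty":0,"tz":-0.9,"turn":0},{"tx":0,"ty":0,"tz":-0.9,"turn":0},{"tx":0,"ty":0,"tz":-0.9,"turn":0},{"tx":0,"ty":0,"tz":0,"turn":-0.9},{"tx":0,"ty":0,"tz":0,"turn":-0.9},{"tx":0,"ty":0,"tz":0,"turn":-0.9},{"tx":0,"ty":0,"tz":0,"turn":-0.9},{"tx":0,"ty":0,"tz":0,"turn":0},{"tx":0,"ty":0,"tz":0,"turn":0}]'
python3 - <<'E'
from h import *
to(560,-221,200,97)
E
```

```text
time: 43.4
tcp_pos: [417.3, -225.8, 8.8]
tcp_rot: [0.0, 0.992, -0.126, -0.0]
force: [0.5, -0.6, 0.3]
grip_width: 78.4
grasp_force: 0.0
time: 44.2
tcp_pos: [417.1, -225.7, 9.0]
tcp_rot: [0.0, 0.992, -0.127, 0.0]
force: [-1.2, 0.5, 4.5]
grip_width: 49.9
grasp_force: 30.0
time: 45.3
tcp_pos: [416.6, -225.5, 176.0]
tcp_rot: [-0.0, 0.998, 0.06, -0.0]
force: [0.9, 0.2, -1.2]
grip_width: 49.7
grasp_force: 30.0
t 45.3 tcp [ 416.6 -225.5  176. ] x [ 0.993  0.12  -0.001] y [ 0.12  -0.993 -0.001] z [-0.001  0.    -1.   ] w 49.7 F [ 0.9  0.2 -1.2] gf 29.9999257363379
shift units [ 3.57  0.32 -0.6 ]
yaw now -83.1 turn units (world ccw 0.1 deg) -0.02 J6 1.84
```

```bash
python3 -m crank '[{"tx":0.9,"ty":0.08,"tz":-0.3,"turn":0},{"tx":0.9,"ty":0.08,"tz":-0.3,"turn":0},{"tx":0.9,"ty":0.08,"tz":-0.3,"turn":0},{"tx":0.87,"ty":0.08,"tz":-0.1,"turn":0},{"tx":0,"ty":0,"tz":0,"turn":0},{"tx":0,"ty":0,"tz":0,"turn":0},{"tx":0,"ty":0,"tz":0,"turn":0}]'
python3 - <<'E'
from h import *
im=cap('wrist','w8'); i=viewer.camera_info('wrist')
u,v=np.round(proj('wrist',[648,-221,72])[0]).astype(int); print(u,v)
marks(im,i,u,v,z=72,r=32,k=11)
to(648,-220.8,84,97)
E
```

```text
time: 46.0
tcp_pos: [559.1, -220.8, 215.8]
tcp_rot: [-0.0, 0.998, 0.061, -0.001]
force: [0.0, -0.1, -2.0]
grip_width: 49.9
grasp_force: 30.0
293 106
[(np.float64(291.5), np.float64(90.0), 139, [661.3, -217.6]), (np.float64(291.7), np.float64(124.5), 113, [631.4, -221.7]), (np.float64(262.6), np.float64(135.3), 22, [618.3, -195.7])]
t 46.05 tcp [ 559.1 -220.9  216.2] x [ 0.993  0.121 -0.001] y [ 0.121 -0.993 -0.   ] z [-0.001  0.    -1.   ] w 49.9 F [ 0.2  0.1 -0.9] gf 29.999949038028717
shift units [2.21 0.27 3.3 ]
yaw now -83.0 turn units (world ccw 0.0 deg) -0.01 J6 1.8
```

```bash
python3 -m crank '[{"tx":0.74,"ty":0.09,"tz":0.2,"turn":0},{"tx":0.74,"ty":0.09,"tz":0.4,"turn":0},{"tx":0.73,"ty":0.09,"tz":0.5,"turn":0},{"tx":0,"ty":0,"tz":0.5,"turn":0},{"tx":0,"ty":0,"tz":0.5,"turn":0},{"tx":0,"ty":0,"tz":0.4,"turn":0},{"tx":0,"ty":0,"tz":0.3,"turn":0},{"tx":0,"ty":0,"tz":0,"turn":0},{"tx":0,"ty":0,"tz":0,"turn":0},{"tx":0,"ty":0,"tz":0,"turn":0}]'
python3 - <<'E'
from h import *
to(648,-220.8,81.8,97)
E
```

```text
time: 47.05
tcp_pos: [649.9, -221.1, 106.1]
tcp_rot: [0.0, 0.998, 0.061, 0.001]
force: [-0.2, 0.0, -1.5]
grip_width: 49.6
grasp_force: 30.0
t 47.05 tcp [ 649.9 -221.1  106.1] x [0.993 0.122 0.002] y [ 0.122 -0.993  0.001] z [ 0.002 -0.001 -1.   ] w 49.6 F [-0.2  0.  -1.5] gf 30.000039422884583
shift units [-0.05 -0.01  0.61]
yaw now -83.0 turn units (world ccw -0.0 deg) 0.0 J6 1.79
```

```bash
python3 -m crank '[{"tx":-0.04,"ty":0,"tz":0.25,"turn":0},{"tx":0,"ty":0,"tz":0.2,"turn":0},{"tx":0,"ty":0,"tz":0.15,"turn":0},{"tx":0,"ty":0,"tz":0,"turn":0},{"tx":0,"ty":0,"tz":0,"turn":0}]'
python3 -m crank '[{"tx":0,"ty":0,"tz":0.01,"turn":0},{"tx":0,"ty":0,"tz":0,"turn":0},{"tx":0,"ty":0,"tz":0,"turn":0},{"tx":0,"ty":0,"tz":0,"turn":0},{"tx":0,"ty":0,"tz":-0.4,"turn":0},{"tx":0,"ty":0,"tz":-0.8,"turn":0},{"tx":0,"ty":0,"tz":-0.8,"turn":0},{"tx":-0.84,"ty":0.3,"tz":0,"turn":0},{"tx":-0.84,"ty":0.3,"tz":0,"turn":0},{"tx":-0.84,"ty":0.3,"tz":0,"turn":0},{"tx":-0.84,"ty":0.3,"tz":0,"turn":0},{"tx":-0.84,"ty":0.3,"tz":0,"turn":0},{"tx":-0.84,"ty":0.3,"tz":0,"turn":0},{"tx":-0.83,"ty":0.28,"tz":0,"turn":0},{"tx":0,"ty":0,"tz":0,"turn":0.9},{"tx":0,"ty":0,"tz":0,"turn":0.9},{"tx":0,"ty":0,"tz":0,"turn":0.8},{"tx":0,"ty":0,"tz":0,"turn":0.78},{"tx":0,"ty":0,"tz":0,"turn":0},{"tx":0,"ty":0,"tz":0,"turn":0}]' 0.8
python3 - <<'E'
from h import *
to(425,-331.8,9,76.7)
E
```

```text
time: 47.55
tcp_pos: [647.3, -220.9, 80.9]
tcp_rot: [0.0, 0.998, 0.061, -0.0]
force: [-1.8, 1.5, 3.3]
grip_width: 49.6
grasp_force: 30.0
time: 49.55
tcp_pos: [424.8, -332.3, 160.2]
tcp_rot: [0.0, 0.993, -0.115, 0.0]
force: [-0.1, 0.1, -0.2]
grip_width: 78.4
grasp_force: 0.0
t 49.55 tcp [ 424.8 -332.3  160.2] x [ 0.974 -0.228  0.   ] y [-0.228 -0.974  0.   ] z [ 0. -0. -1.] w 78.4 F [-0.1  0.1 -0.2] gf 0.0
shift units [ 0.   -0.01  3.78]
yaw now -103.2 turn units (world ccw -0.1 deg) 0.02 J6 1.7
```

```bash
python3 -m crank '[{"tx":0,"ty":0,"tz":0.7,"turn":0},{"tx":0,"ty":0,"tz":0.8,"turn":0},{"tx":0,"ty":0,"tz":0.8,"turn":0},{"tx":0,"ty":0,"tz":0.6,"turn":0},{"tx":0,"ty":0,"tz":0.5,"turn":0},{"tx":0,"ty":0,"tz":0.38,"turn":0},{"tx":0,"ty":0,"tz":0,"turn":0},{"tx":0,"ty":0,"tz":0,"turn":0}]' 0.8
python3 -m crank '[{"tx":0,"ty":0,"tz":0,"turn":0},{"tx":0,"ty":0,"tz":0,"turn":0},{"tx":0,"ty":0,"tz":0,"turn":0},{"tx":0,"ty":0,"tz":0,"turn":0},{"tx":0,"ty":0,"tz":0,"turn":0},{"tx":0,"ty":0,"tz":0,"turn":0},{"tx":0,"ty":0,"tz":0,"turn":0},{"tx":0,"ty":0,"tz":0,"turn":0}]' -1
python3 -m crank '[{"tx":0,"ty":0,"tz":-0.6,"turn":0},{"tx":0,"ty":0,"tz":-0.9,"turn":0},{"tx":0,"ty":0,"tz":-0.9,"turn":0},{"tx":0,"ty":0,"tz":-0.9,"turn":0},{"tx":0,"ty":0,"tz":-0.9,"turn":0},{"tx":0,"ty":0,"tz":-0.9,"turn":0},{"tx":0,"ty":0,"tz":-0.4,"turn":-0.9},{"tx":0,"ty":0,"tz":0,"turn":-0.9},{"tx":0,"ty":0,"tz":0,"turn":-0.8},{"tx":0,"ty":0,"tz":0,"turn":-0.8},{"tx":0,"ty":0,"tz":0,"turn":0},{"tx":0,"ty":0,"tz":0,"turn":0}]'
python3 - <<'E'
from h import *
to(560,-225,250,97)
E
```

```text
time: 50.35
tcp_pos: [425.1, -332.5, 9.1]
tcp_rot: [0.0, 0.993, -0.115, 0.0]
force: [-0.3, -0.7, 0.4]
grip_width: 78.7
grasp_force: 0.0
time: 51.15
tcp_pos: [425.0, -332.4, 9.4]
tcp_rot: [0.0, 0.993, -0.115, 0.0]
force: [-0.0, 0.8, 5.2]
grip_width: 49.5
grasp_force: 30.0
time: 52.35
tcp_pos: [424.5, -332.0, 228.1]
tcp_rot: [-0.001, 0.998, 0.061, -0.001]
force: [0.2, -1.0, -1.6]
grip_width: 49.8
grasp_force: 30.0
t 52.35 tcp [ 424.5 -332.   228.1] x [ 0.993  0.122 -0.001] y [ 0.122 -0.993 -0.001] z [-0.001  0.001 -1.   ] w 49.8 F [ 0.2 -1.  -1.6] gf 29.99344905372709
shift units [ 3.69 -2.24 -0.55]
yaw now -83.0 turn units (world ccw -0.0 deg) 0.0 J6 2.06
```

```bash
python3 -m crank '[{"tx":0.74,"ty":-0.45,"tz":-0.2,"turn":0},{"tx":0.74,"ty":-0.45,"tz":-0.2,"turn":0},{"tx":0.74,"ty":-0.45,"tz":-0.15,"turn":0},{"tx":0.74,"ty":-0.45,"tz":0,"turn":0},{"tx":0.73,"ty":-0.44,"tz":0,"turn":0},{"tx":0,"ty":0,"tz":0,"turn":0},{"tx":0,"ty":0,"tz":0,"turn":0},{"tx":0,"ty":0,"tz":0,"turn":0}]'
python3 - <<'E'
from h import *
im=cap('wrist','w9'); i=viewer.camera_info('wrist')
u,v=np.round(proj('wrist',[648,-221,108])[0]).astype(int); print(u,v)
marks(im,i,u,v,z=108,r=32,k=13)
to(648,-220.8,118.4,97)
E
```

```text
time: 53.15
tcp_pos: [559.5, -225.4, 250.6]
tcp_rot: [-0.0, 0.998, 0.062, -0.001]
force: [-0.5, -0.7, -1.1]
grip_width: 49.6
grasp_force: 30.0
288 106
center [ 647.6  -219.85] yaw 7.4069121284952395 gap 30.252437918290155
t 53.2 tcp [ 559.4 -225.6  250.8] x [ 0.992  0.123 -0.001] y [ 0.123 -0.992 -0.   ] z [-0.001  0.    -1.   ] w 49.7 F [-0.4 -0.5 -2.7] gf 29.99349895399064
shift units [2.22 0.15 3.31]
yaw now -83.0 turn units (world ccw -0.0 deg) 0.01 J6 1.81
```

B sits well. Placing A.

```bash
python3 -m crank '[{"tx":0.74,"ty":0.05,"tz":0.2,"turn":0},{"tx":0.74,"ty":0.05,"tz":0.4,"turn":0},{"tx":0.7,"ty":0.04,"tz":0.5,"turn":0},{"tx":0,"ty":0,"tz":0.5,"turn":0},{"tx":0,"ty":0,"tz":0.5,"turn":0},{"tx":0,"ty":0,"tz":0.4,"turn":0},{"tx":0,"ty":0,"tz":0.3,"turn":0},{"tx":0,"ty":0,"tz":0,"turn":0},{"tx":0,"ty":0,"tz":0,"turn":0},{"tx":0,"ty":0,"tz":0,"turn":0}]'
python3 - <<'E'
from h import *
to(648,-220.8,118.2,97)
E
```

```text
time: 54.2
tcp_pos: [648.0, -220.2, 140.5]
tcp_rot: [0.0, 0.998, 0.062, 0.001]
force: [0.4, -0.6, -1.2]
grip_width: 49.9
grasp_force: 30.0
t 54.2 tcp [ 648.  -220.2  140.5] x [0.992 0.124 0.002] y [ 0.124 -0.992  0.001] z [ 0.003 -0.001 -1.   ] w 49.9 F [ 0.4 -0.6 -1.2] gf 29.993539941497147
shift units [-0.    0.01  0.56]
yaw now -82.9 turn units (world ccw -0.1 deg) 0.02 J6 1.79
```

```bash
python3 -m crank '[{"tx":0,"ty":0.01,"tz":0.25,"turn":0},{"tx":0,"ty":0,"tz":0.18,"turn":0},{"tx":0,"ty":0,"tz":0.12,"turn":0},{"tx":0,"ty":0,"tz":0,"turn":0},{"tx":0,"ty":0,"tz":0,"turn":0}]'
python3 -m crank '[{"tx":0,"ty":0,"tz":0.01,"turn":0},{"tx":0,"ty":0,"tz":0,"turn":0},{"tx":0,"ty":0,"tz":0,"turn":0},{"tx":0,"ty":0,"tz":0,"turn":0},{"tx":0,"ty":0,"tz":-0.4,"turn":0},{"tx":0,"ty":0,"tz":-0.8,"turn":0},{"tx":0,"ty":0,"tz":-0.9,"turn":0},{"tx":0,"ty":0,"tz":-0.9,"turn":0},{"tx":-0.7,"ty":0,"tz":-0.6,"turn":0},{"tx":-0.9,"ty":0,"tz":0,"turn":0},{"tx":-0.9,"ty":0,"tz":0,"turn":0},{"tx":-0.3,"ty":0,"tz":0,"turn":0},{"tx":0,"ty":0,"tz":0,"turn":0},{"tx":0,"ty":0,"tz":0,"turn":0},{"tx":0,"ty":0,"tz":0,"turn":0}]' 0.8
python3 - <<'E'
from h import *
im=cap('wrist','w10'); i=viewer.camera_info('wrist'); st()
u,v=np.round(proj('wrist',[648,-221,144])[0]).astype(int); print(u,v)
marks(im,i,u,v,z=144,r=36,k=15)
a=cap('top','top6')
cv2.imwrite('pics/fin.png',np.vstack([cv2.resize(im,(400,300)),cv2.resize(a,(400,300))]))
for n in ['tray_handle','can_lid','brush','jar','spray_can','cup','tape_mid','scraper_mid']:
  r=nets.spot_point('top',n); print(n,[(round(d['confidence'],2),np.round(d['at']).tolist()) for d in r if d['confidence']>.3])
E
```

```text
time: 54.7
tcp_pos: [647.1, -220.1, 117.4]
tcp_rot: [0.0, 0.998, 0.062, -0.0]
force: [-2.0, 1.5, 2.8]
grip_width: 49.8
grasp_force: 30.0
time: 56.2
tcp_pos: [537.5, -234.0, 260.1]
tcp_rot: [0.0, 0.998, 0.062, -0.0]
force: [-0.1, 0.7, -0.3]
grip_width: 78.0
grasp_force: 0.0
t 56.25 tcp [ 537.4 -233.9  259.9] x [ 0.992  0.125 -0.   ] y [ 0.125 -0.992 -0.   ] z [-0.  0. -1.] w 78.4 F [-1.  -0.2  0.8] gf 0.0
283 75
center [ 647.5  -218.45] yaw 7.030973299151788 gap 30.22730553655089
tray_handle [(0.9, [455.0, 133.0, 131.0]), (0.73, [515.0, 447.0, 6.0])]
can_lid [(0.84, [753.0, 52.0, 0.0])]
brush [(0.94, [308.0, -335.0, -4.0]), (0.7, [621.0, 443.0, -0.0])]
jar []
spray_can [(0.71, [518.0, 447.0, 6.0])]
cup [(0.81, [621.0, 442.0, -0.0])]
tape_mid []
scraper_mid []
```

View pics/fin.png

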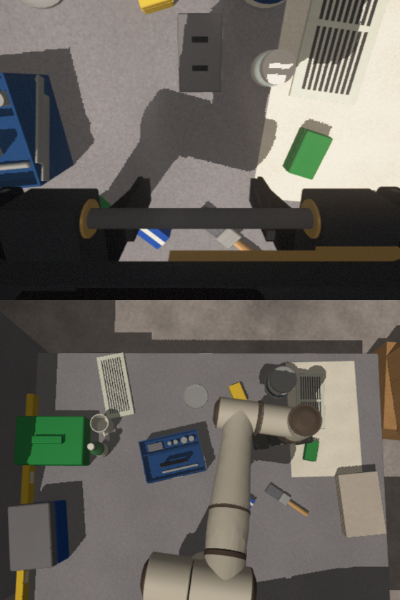

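The column stands flush at wrist (200,55), the tray is down, and the bystanders have not moved. I'm handing in.

```bash
python3 -c "
from rig import ticket
print(ticket.job_done())"
```

```text
the job is handed in; nothing more can be done
None
```

The job is handed in, but no verdict came back: the tin and carton were packed and the tray closed by hand, all three loose cases stand on the fixed case (marks on each placed case within about 3 mm of the base centre), and no tape roll or scraper was found.

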